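# Second course of the brazing-hearth fire wall

### The arm

A 7-joint arm with a two-finger parallel gripper is mounted at the origin on the work surface. World frame = base frame: x ahead of the robot, y to its left, z up, the work surface at z = 0. Lengths are in m, angles in rad, forces in N, time in s.
With the tool pointing down it reaches from about 0.425 to 1.025 m from the base axis. Payload 3.6 kg.
Tool frame: the origin (TCP) lies on the centre line of the jaws, within the pads' length; the fingertips stand 25 mm ahead of it and the grasp point (between the pads) lies 6 mm ahead of it; z points along the fingers, x is the direction in which the jaws open and shut, and the axes are right-handed (so a half turn about z gives the same grasp; the last joint's range is limited). The gripper opens to 85 mm and grips with 20 to 120 N. Pads are 22 mm wide; open, the fingers measure 114 mm over their backs; the gripper's body (76 mm by 85 mm) begins 54 mm behind the grasp point. The pads swing forward as they close: fully open they stand 13 mm farther back than shut.
Start: joints at [-1.429, 0.591, 0.048, 1.609, -0.033, 0.943, -0.034], TCP at [0.169, 0.705, 0.235] pointing down, gripper open.
Joint ranges: [-2.69, 2.69], [-0.47, 2.24], [-1.27, 1.36], [0.19, 2.51], [-1.53, 4.68], [0.08, 2.07], [-3.09, 3.09]. Speed limits (rad/s): [2.57, 2.57, 3.14, 3.14, 3.14, 3.14, 3.14].

### API

Orientations are given as a unit quaternion [x, y, z, w].
In Python, from plant import robot gives the robot as it stands.
- The arm moves only by the shell command python3 -m pendant 'ROWS' [OPENING] [FORCE]. ROWS is JSON, a list of rows, each an object of numbers: "dx", "dy", "dz": the shift along the tool's x, y, z in mm; "spin": the turn about the tool's z in degrees. A call has 1 to 8 rows; each row is the pose to reach, as a shift and turn from the pose commanded when the call began, along the tool's axes at that moment; what a row does not reach only later rows make up. A row lasts 1/10 s, in which the tool goes at most 50 mm and 8.59 degrees, less where a joint would pass 70% of its speed; a pose out of reach is approached as far as the arm can. A call with a gripper value outside its range is refused whole. OPENING is the finger opening in mm, from 0 to 85.4, set as the call begins (- or left out, the last holds). The fingers move at their own pace and stop on an object; FORCE is the grip in N (left out, the last holds). Time passes only in rows, so rows that repeat a pose let the fingers close. It gives the time, the measured TCP pose, the force and the opening at its end, in the units of the state.
- robot.get_state(): the state, without advancing time (a new reading comes with each control period).
- robot.read_camera(name): name is "scene" or "top" or "wrist"; returns the picture (480x640x3 uint8, blue, green, red); there is no depth.
- robot.get_calibration(name): a dict with "fx", "fy", "cx", "cy" (pixels), "eye" and "rotation" of the camera in the world. Camera axes: x right, y up, looking along -z (the intrinsics and any distortion apply to the point x, -y, -z); pixel columns grow to the right and rows downward; lengths in m; the calibration is good to about 2 mm. A picture is of the moment at which its call begins: read the wrist's pose just before it. get_calibration takes no time and is no camera call; for the wrist camera it gives the pose at the moment of the call.
- robot.close_job(): hands the job in, once; it reports no verdict.
The state is a dict: "clock": time; "joint_positions": joint angles; "qvel": joint speeds; "effort": joint torques, N m; "eef_pos": TCP position; "eef_rot": TCP orientation; "force": force on the tool from outside, world axes, zero at the start; "torque": the same for the moment, N m; "gripper_width": finger opening in m.
Only numpy, scipy, OpenCV 4.12 (cv2) and the standard library are available. Lean on these libraries where they do the work, as an engineer would, in place of code of your own. Each camera call takes 0.05 s, during which the arm holds its last target.

### The job

Lay the second course of firebricks on the course already standing on the brazing hearth: start with the half brick in the corner of the back plate and the end stop, then the two full bricks in line beside it, so that each new joint falls over the middle of a brick below. Slide each brick gently home until it touches, back against the back plate and ends butted up tight without a gap; the soft bricks chip if they are rammed or dropped. Leave the bottom course, the tools and the other things where they are, and let the new course stand free.

Things in the scene. Friction and masses are not known exactly. Their poses are not given: they have to be found in the camera images.
- hearth: Fixed steel brazing tray, 200 x 320 mm, floor 24 mm above the table, front and right end open. A 4 mm back plate stands along its far long side, an end stop, 130 mm long, along its left end; both rise 16 mm above the top of the bottom course, so fingers holding a brick by its upper part pass over them. Origin on the table under it; x to the back plate, y along the wall to the end stop.
- corner (a point): Inside corner of back plate and end stop, at the height of the top of the bottom course (76 mm above the table). Axes as the hearth: the wall runs from here along -y; the back plate's inner face is the plane x = 0, the end stop's the plane y = 0. Both plates rise 16 mm above this point.
- base_a: Full brick of the bottom course, already lying on the hearth against the back plate; dry, not mortared, loose. 120 mm long (own x, along the wall), 50 wide, 52 high. Origin: centre of its underside. Leave it in place. First from the end stop.
- base_b: Full brick of the bottom course, already lying on the hearth against the back plate; dry, not mortared, loose. 120 mm long (own x, along the wall), 50 wide, 52 high. Origin: centre of its underside. Leave it in place. Second from the end stop.
- base_half: Half brick of the bottom course, already lying on the hearth against the back plate; dry, not mortared, loose. 60 mm long (own x, along the wall), 50 wide, 52 high. Origin: centre of its underside. Leave it in place. Last, at the open right end.
- half_brick: The loose half firebrick, cream, sawn by hand: 58 to 64 mm long (own x, this side goes along the wall), 49 to 53 mm wide (own y), exactly 52 mm high (z), 0.13 kg. Find contact by touch. Origin: centre of its underside.
- brick_a: Loose full firebrick, cream, sawn by eye: 112 to 128 mm long (own x), 47 to 53 mm wide (own y), exactly 52 mm high, about 0.25 kg. Its exact length and width are not known: find contact by touch. Either full brick may take either full place, either way round. Origin: centre of its underside.
- brick_b: Loose full firebrick, cream, sawn by eye: 112 to 128 mm long (own x), 47 to 53 mm wide (own y), exactly 52 mm high, about 0.25 kg. Its exact length and width are not known: find contact by touch. Either full brick may take either full place, either way round. Origin: centre of its underside.
- thin_tile: Bystander: a thin cream firebrick tile lying flat on the table, 115 x 75 x 22 mm; not for this job. Origin: centre of its underside.
- lever_work: Bystander: the workpiece waiting on the open floor of the hearth in front of the wall, a flat forged steel lever with an eye, about 125 x 36 mm, 12 mm high. Origin: underside of the middle of the bar.
- hammer: Bystander: forging hammer lying on the table, 300 mm long along own x, head at +x, 36 mm high. Origin: under the middle.
- wire_brush: Bystander: wire brush with wooden handle, 240 mm long along own x, 45 mm high. Origin: under the bristles.
- flux_tin: Bystander: closed grey tin, 66 mm across, 62 mm high. Origin: centre of its underside.
- square_tube: Bystander: rusty square tube offcut, 160 mm long along own x, 30 x 30 mm. Origin: centre of its underside.
- tape: Bystander: light grey tape measure standing on edge, 70 x 36 x 60 mm. Origin: centre of its underside.
Mind the look-alikes: they are no part of the job. Leave any black or red look-alike of the brick_a alone.

How it is judged:
On the way, in this order (a step that is already met when the one before it is completed fails the run):
1. the half brick lies on the bottom course in the corner by the end stop (within 15 mm), let go (y of half_brick in the frame of corner between -0.048 and -0.018 m and x of half_brick in the frame of corner above -0.045 m and z of half_brick in the frame of corner between -0.004 and 0.004 m and contact force between the fingers and half_brick below 0.05 N), for 0.2 s.
2. a full brick lies on the bottom course next to the half brick (within 15 mm), let go (((y of brick_a in the frame of corner between -0.141 and -0.111 m and x of brick_a in the frame of corner above -0.045 m and z of brick_a in the frame of corner between -0.004 and 0.004 m and contact force between the fingers and brick_a below 0.05 N) or (y of brick_b in the frame of corner between -0.136 and -0.106 m and x of brick_b in the frame of corner above -0.045 m and z of brick_b in the frame of corner between -0.004 and 0.004 m and contact force between the fingers and brick_b below 0.05 N))), for 0.2 s.
At the end, for the whole second after the job is handed in: The half and both full bricks lie flat in one line on the bottom course, released and still: backs within 3 mm of the back plate and parallel to it within 2.5 degrees, half brick within 3 mm of the end stop, a full brick within 3 mm of the half, the other full brick within 3 mm of that one (x of half_brick in the frame of corner between -0.0285 and 0 m and z of half_brick in the frame of corner between -0.003 and 0.003 m and angle between the x axis of each of half_brick, brick_a, brick_b and the y axis of corner, either way round below 0.045 rad and angle between each of half_brick, brick_a, brick_b's own z axis and vertical below 0.045 rad and linear speed of each of half_brick, brick_a, brick_b below 0.01 m/s and angular speed of each of half_brick, brick_a, brick_b below 0.1 rad/s and contact force between the fingers and half_brick below 0.05 N and x of brick_a in the frame of corner between -0.029 and 0 m and z of brick_a in the frame of corner between -0.003 and 0.003 m and contact force between the fingers and brick_a below 0.05 N and x of brick_b in the frame of corner between -0.027 and 0 m and z of brick_b in the frame of corner between -0.003 and 0.003 m and contact force between the fingers and brick_b below 0.05 N and y of half_brick in the frame of corner above -0.034 m and horizontal distance between brick_a and brick_b below 0.123 m and ((horizontal distance between half_brick and brick_a below 0.0965 m and y of brick_b in the frame of corner below -0.2 m) or (horizontal distance between half_brick and brick_b below 0.0915 m and y of brick_a in the frame of corner below -0.2 m))); the robot touches nothing.
It fails at once if a new brick is rammed: more than 90 N against the hearth or another brick (contact force between any of half_brick, brick_a, brick_b and hearth above 90 N or contact force between any of half_brick, brick_a, brick_b and base_a above 90 N or contact force between any of half_brick, brick_a, brick_b and base_b above 90 N or contact force between any of half_brick, brick_a, brick_b and base_half above 90 N or contact force between half_brick and brick_a above 90 N or contact force between any of half_brick, brick_a and brick_b above 90 N).
It fails at once if a new brick is dropped (falls free faster than 0.5 m/s) ((linear speed of half_brick above 0.5 m/s and contact force between the fingers and half_brick below 0.5 N) or (linear speed of brick_a above 0.5 m/s and contact force between the fingers and brick_a below 0.5 N) or (linear speed of brick_b above 0.5 m/s and contact force between the fingers and brick_b below 0.5 N)).
It fails at once if the bottom course is shifted by more than 6 mm (distance of any of base_a, base_b, base_half from where it was at the start of the episode above 0.006 m).
It fails at once if a bystander is moved by more than 15 mm (distance of any of thin_tile, lever_work, hammer, wire_brush, flux_tin, square_tube, tape from where it was at the start of the episode above 0.015 m).
It also fails if it takes over 72 s, if anything falls off the work surface, if the arm or the gripper's body presses on something with over 40 N, if the wrist force passes 120 N, or if a joint passes its speed limit or range.

## Working session

There is one attempt and no reset: what is moved stays moved. The work goes in short steps, Python scripts to look and compute and a shell command to move; the robot and the scene stay as the last step left them, time stands still between calls to the robot, and variables do not carry over. Pictures are saved under pics/ and viewed, and the job is handed in when it is done.

```bash
ls; mkdir -p pics; python3 - <<'E'
from plant import robot
import cv2
s=robot.get_state()
for k,v in s.items(): print(k,v)
for n in ["scene","top","wrist"]:
    c=robot.get_calibration(n); print(n,c)
    cv2.imwrite(f"pics/{n}0.png",robot.read_camera(n))
E
```

```text
pics
clock 0.0
joint_positions [-1.42949677  0.59212544  0.04825769  1.60984777 -0.03331997  0.94267054
 -0.03369215]
qvel [ 2.46785936e-05 -1.23211737e-03  9.64319707e-04  7.16568433e-05
 -1.51110556e-04 -1.33904227e-04 -9.26880505e-04]
effort [-1.13644344e-04 -5.48714447e+01  1.54693265e+00 -1.98119885e+01
  9.43406951e-03  8.83860776e-03 -1.13812260e-05]
eef_pos [0.16844068 0.70431308 0.23342574]
eef_rot [ 7.85028210e-01  6.19458995e-01 -8.54122939e-04  7.30003212e-04]
force [-0.46954328  0.2160386  -0.31568794]
torque [-0.00455451  0.01609954  0.00686596]
gripper_width 0.08528881126632469
scene {'fx': 586.9649736365076, 'fy': 586.9649736365076, 'cx': 317.77789752593213, 'cy': 247.14559448036502, 'eye': array([ 0.92701856, -0.61485462,  1.31135382]), 'rotation': array([0.25272236, 0.086555  , 0.30622946, 0.91370846])}
top {'fx': 582.0824287926973, 'fy': 582.0824287926973, 'cx': 311.5463746679656, 'cy': 237.69509102372186, 'eye': array([3.26079877e-01, 1.43549491e-03, 1.54924204e+00]), 'rotation': array([ 0.03845515, -0.04368271, -0.70405573,  0.70775599])}
wrist {'fx': 344.4256836801848, 'fy': 344.4256836801848, 'cx': 322.9951384519108, 'cy': 240.75207151275882, 'eye': array([0.10450801, 0.7198956 , 0.37454548]), 'rotation': array([-0.1035314 , -0.08088415,  0.61419227,  0.77814321])}
```

View pics/scene0.png

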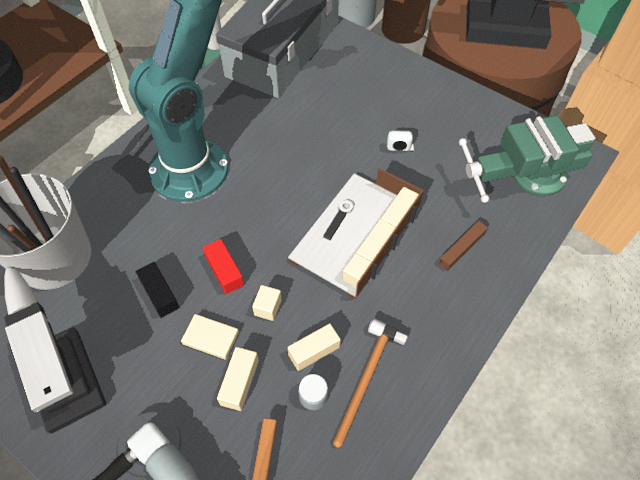

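View pics/top0.png

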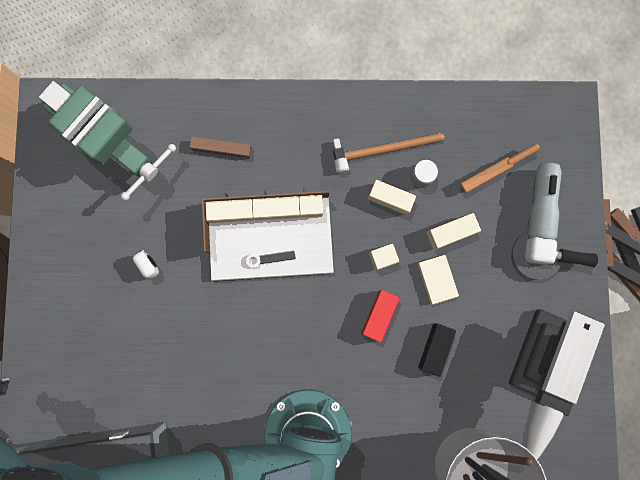

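View pics/wrist0.png

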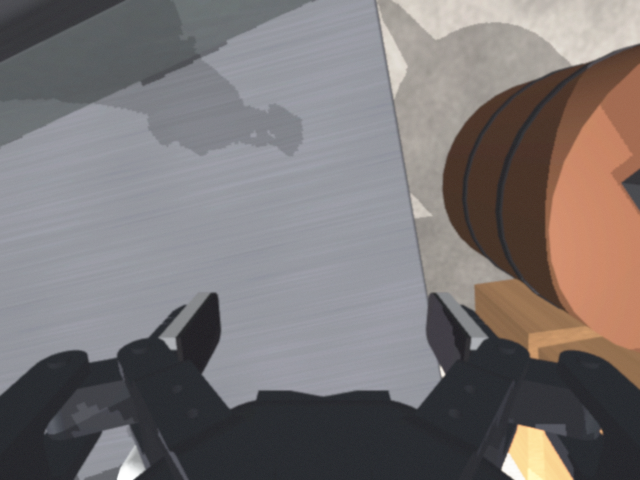

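```bash
cat > h.py <<'E'
import numpy as np, cv2
from scipy.spatial.transform import Rotation as R
from plant import robot
def ray(c,u,v):
    d=np.array([(u-c['cx'])/c['fx'],-(v-c['cy'])/c['fy'],-1.0])
    return R.from_quat(c['rotation']).apply(d)
def p2w(c,u,v,z):
    d=ray(c,u,v); e=np.array(c['eye']); return e+d*(z-e[2])/d[2]
def w2p(c,p):
    q=R.from_quat(c['rotation']).inv().apply(np.array(p)-c['eye'])
    return np.array([c['cx']+c['fx']*q[0]/-q[2], c['cy']-c['fy']*q[1]/-q[2]])
def st():
    s=robot.get_state(); r=R.from_quat(s['eef_rot'])
    print('t',round(s['clock'],2),'tcp',np.round(s['eef_pos']*1000,1),'xax',np.round(r.as_matrix()[:,0],3),'zax',np.round(r.as_matrix()[:,2],3),'F',np.round(s['force'],1),'w',round(s['gripper_width']*1000,1))
    return s
def crop(img,u0,v0,u1,v1,f,name):
    cv2.imwrite(name,cv2.resize(img[v0:v1,u0:u1],None,fx=f,fy=f,interpolation=cv2.INTER_CUBIC))
E
python3 - <<'E'
from h import *
t=cv2.imread('pics/top0.png'); s=cv2.imread('pics/scene0.png')
crop(t,350,160,500,310,4,'pics/c1.png')
crop(t,190,180,345,290,5,'pics/c2.png')
crop(s,170,270,350,420,4,'pics/c3.png')
E
```

```text
(no output)
```

View pics/c1.png

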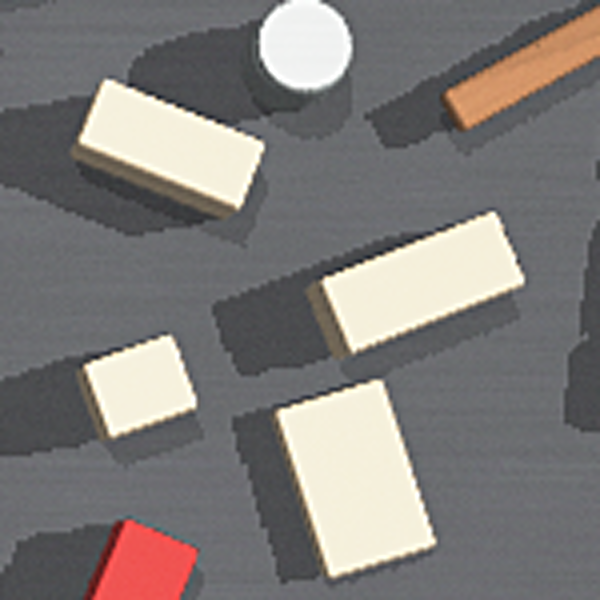

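View pics/c2.png

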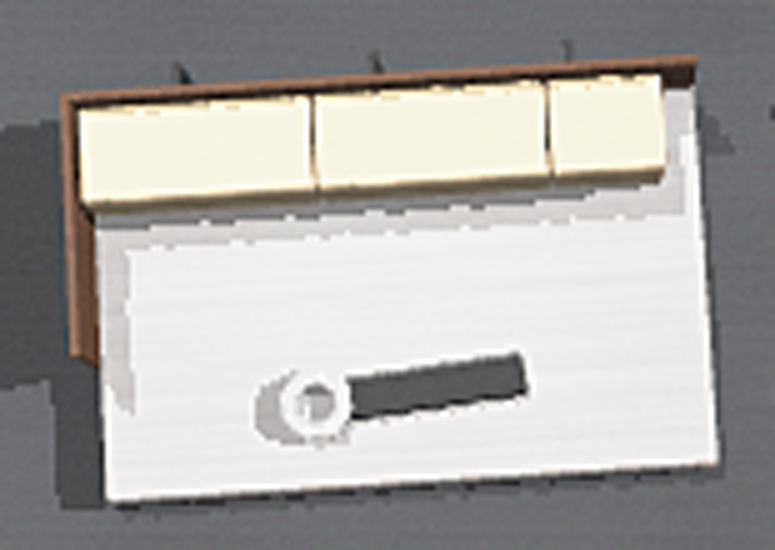

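View pics/c3.png

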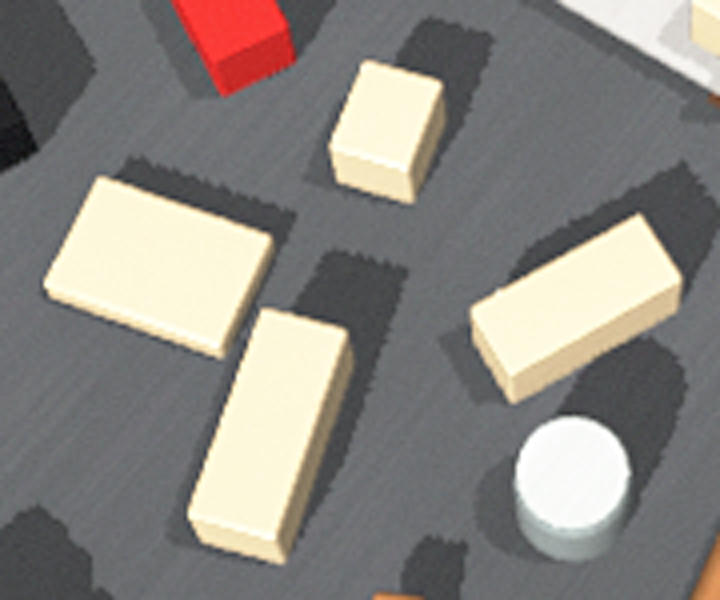

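Top view: the half brick is at (384,257). The full bricks are at (392,197) and (454,231): both about 2.4:1 and tall, with thick sides. The thin tile at (438,279) is wider and low, so it is not for the job. Red is at (380,316) and black at (437,348); I leave both alone. The hearth's corner is at about (206,201).

```bash
cat > m1.py <<'E'
from h import *
ct=robot.get_calibration('top'); cs=robot.get_calibration('scene')
def T(pts,off,f): return [(off[0]+(u+.5)/f-.5, off[1]+(v+.5)/f-.5) for u,v in pts]
items={
'half':dict(z=.052,t=T([(82,368),(172,335),(197,403),(110,437)],(350,160),4),s=T([(367,60),(443,84),(412,166),(332,146)],(170,270),4)),
'P(392,197)':dict(z=.052,t=T([(108,80),(265,145),(237,209),(77,150)],(350,160),4),s=T([(639,213),(682,274),(511,375),(471,312)],(170,270),4)),
'Q(454,231)':dict(z=.052,t=T([(320,284),(494,211),(525,284),(349,355)],(350,160),4),s=T([(264,309),(350,328),(282,536),(190,516)],(170,270),4)),
'tile':dict(z=.022,t=T([(275,408),(382,380),(437,545),(331,577)],(350,160),4)),
'baseA':dict(z=.076,t=T([(80,112),(309,97),(312,190),(83,205)],(190,180),5)),
'baseB':dict(z=.076,t=T([(316,97),(544,80),(548,173),(318,190)],(190,180),5)),
'baseH':dict(z=.076,t=T([(551,80),(660,74),(663,167),(555,175)],(190,180),5)),
'platetop':dict(z=.092,t=T([(62,96),(696,57),(695,66),(75,103)],(190,180),5)),
'floor':dict(z=.024,t=T([(107,499),(717,463),(693,90)],(190,180),5)),
}
for n,d in items.items():
  for k,c in (('t',ct),('s',cs)):
    if k in d:
      w=np.array([p2w(c,u,v,d['z'])[:2]*1000 for u,v in d[k]])
      m=w.mean(0); L=[np.linalg.norm(w[i]-w[(i+1)%len(w)]) for i in range(len(w))]
      A=[np.degrees(np.arctan2(*(w[(i+1)%len(w)]-w[i])[::-1])) for i in range(len(w))]
      print(n,k,'ctr',m.round(1),'L',np.round(L,1),'ang',np.round(A,1))
      if n in('platetop','floor','baseA','baseH'): print('   ',w.round(1).tolist())
E
python3 m1.py
```

```text
half t ctr [ 454.3 -198.4] L [62.4 46.7 60.6 47.9] ang [ -69.6 -160.4  111.5   21.7]
half s ctr [ 455.5 -199.9] L [49.1 56.2 49.5 59.7] ang [  17.8  -69.9 -158.1  109.7]
P(392,197) t ctr [ 611.6 -220.5] L [110.9  46.5 110.9  51.1] ang [-112.6  156.    69.8  -23.8]
P(392,197) s ctr [ 613.5 -222.6] L [ 44.9 114.   44.  113.5] ang [ -20.3 -111.   159.2   69.4]
Q(454,231) t ctr [ 522.  -382.3] L [124.5  51.5 124.7  49.6] ang [ -67.  -158.5  112.1   21.2]
Q(454,231) s ctr [ 524.2 -383.6] L [ 50.8 122.1  51.8 122.8] ang [  24.1  -67.3 -155.1  112.2]
tile t ctr [ 397.4 -343.6] L [ 73.4 113.2  73.  115.7] ang [ -75.1 -162.7  106.8   17.5]
baseA t ctr [568.8 203.1] L [117.5  48.3 117.   48.2] ang [ -85.8 -177.2   94.1    3.3]
    [[588.7, 262.9], [597.2, 145.8], [549.0, 143.4], [540.5, 260.1]]
baseB t ctr [577.9  82.7] L [117.3  48.4 117.9  48.3] ang [ -85.3 -177.2   94.6    2.2]
baseH t ctr [584.1  -7.4] L [56.1 48.4 55.5 49.4] ang [ -86.4 -178.    94.6    2.8]
    [[606.8, 21.6], [610.3, -34.4], [562.0, -36.0], [557.5, 19.2]]
platetop t ctr [603. 107.] L [322.5   4.7 315.2   7.6] ang [-86.1 173.8  93.8  61.9]
    [[594.0, 269.4], [616.1, -52.3], [611.5, -51.8], [590.4, 262.7]]
floor t ctr [472.8  44.5] L [319.5 198.8 376.2] ang [-86.3   3.7 125.6]
    [[393.0, 252.8], [413.5, -66.1], [611.8, -53.2]]
```

```bash
cat >> h.py <<'E'
def plan(x,y,z,ang):
    """print tool-frame shift (mm) & spin (deg) to reach world TCP (mm) with tool x at ang deg"""
    s=st(); r=R.from_quat(s['eef_rot']); M=r.as_matrix()
    d=M.T@(np.array([x,y,z])-s['eef_pos']*1000)
    a=np.degrees(np.arctan2(M[1,0],M[0,0])); sp=-(ang-a)
    sp=(sp+180)%360-180
    print('cur ang %.2f'%a,'-> dx %.1f dy %.1f dz %.1f spin %.2f  |d| %.0f'%(*d,sp,np.linalg.norm(d)), 'q',np.round(s['joint_positions'],2))
E
python3 -c "
from h import *
plan(450,400,250,45)"
```

```text
t 0.15 tcp [168.5 704.5 233.7] xax [ 0.233  0.973 -0.002] zax [-0.    -0.002 -1.   ] F [1.  0.2 0.1] w 85.5
cur ang 76.55 -> dx -230.7 dy 344.6 dz -15.9 spin 31.55  |d| 415 q [-1.43  0.59  0.05  1.61 -0.03  0.94 -0.03]
```

```bash
python3 -m pendant '[{"dx":-20,"dy":30,"dz":-2,"spin":3},{"dx":-46,"dy":70,"dz":-4,"spin":7},{"dx":-74,"dy":110,"dz":-6,"spin":11},{"dx":-102,"dy":152,"dz":-8,"spin":15},{"dx":-130,"dy":194,"dz":-10,"spin":19},{"dx":-158,"dy":236,"dz":-12,"spin":23},{"dx":-186,"dy":278,"dz":-14,"spin":27},{"dx":-210,"dy":314,"dz":-16,"spin":31}]' 85 40; python3 -c "
from h import *
plan(500,0,250,25)"
```

```text
clock: 0.95
eef_pos: [0.4267, 0.4254, 0.2507]
eef_rot: [0.923, 0.385, -0.0, 0.0]
force: [0.4, 1.4, 0.3]
gripper_width: 0.0851
t 0.95 tcp [426.7 425.4 250.7] xax [ 0.703  0.711 -0.   ] zax [ 0.    -0.001 -1.   ] F [0.4 1.4 0.3] w 85.1
cur ang 45.32 -> dx -250.9 dy 351.2 dz 0.9 spin 20.32  |d| 432 q [-1.02  0.43  0.22  1.89 -0.12  0.84  0.05]
```

```bash
python3 -m pendant '[{"dx":-20,"dy":30,"dz":0,"spin":3},{"dx":-48,"dy":68,"dz":0,"spin":6},{"dx":-76,"dy":108,"dz":0,"spin":9},{"dx":-104,"dy":148,"dz":0,"spin":12},{"dx":-132,"dy":188,"dz":0,"spin":14},{"dx":-160,"dy":228,"dz":0,"spin":16},{"dx":-188,"dy":268,"dz":0,"spin":18},{"dx":-216,"dy":308,"dz":0,"spin":20}]' 85 40; python3 -c "
from h import *
plan(455,-199,180,20.5)"
```

```text
clock: 1.75
eef_pos: [0.4937, 0.0561, 0.2507]
eef_rot: [0.975, 0.221, 0.0, -0.0]
force: [0.5, 0.2, -0.3]
gripper_width: 0.085
t 1.75 tcp [493.7  56.1 250.7] xax [0.903 0.43  0.   ] zax [ 0.  0. -1.] F [ 0.5  0.2 -0.3] w 85.0
cur ang 25.49 -> dx -144.7 dy 213.6 dz 70.6 spin 4.99  |d| 268 q [-0.52  0.3   0.4   2.11 -0.17  0.76  0.43]
```

```bash
python3 -m pendant '[{"dx":-24,"dy":36,"dz":12,"spin":1},{"dx":-48,"dy":72,"dz":24,"spin":2},{"dx":-74,"dy":108,"dz":36,"spin":3},{"dx":-98,"dy":144,"dz":48,"spin":4},{"dx":-122,"dy":180,"dz":60,"spin":5},{"dx":-144.7,"dy":213.6,"dz":70.6,"spin":5},{"dx":-144.7,"dy":213.6,"dz":70.6,"spin":5},{"dx":-144.7,"dy":213.6,"dz":70.6,"spin":5}]' 85 40; python3 - <<'E'
from h import *
c=robot.get_calibration('wrist'); im=robot.read_camera('wrist'); cv2.imwrite('pics/w1.png',im)
t=robot.read_camera('top'); crop(t,340,150,500,310,4,'pics/t1.png')
np.save('w1.npy',[c['fx'],c['cx'],c['cy'],*c['eye'],*c['rotation']]); 
plan(455,-199,180,20.5)
for x,y in [(455,-199)]: print(w2p(c,[.455,-.199,.052]))
E
```

```text
clock: 2.55
eef_pos: [0.4547, -0.1982, 0.1797]
eef_rot: [0.984, 0.177, -0.0, -0.0]
force: [-0.6, 2.0, -0.1]
gripper_width: 0.0852
t 2.65 tcp [ 455.7 -196.   180. ] xax [0.936 0.353 0.   ] zax [-0.     0.001 -1.   ] F [ 0.3  0.3 -0.2] w 85.1
cur ang 20.64 -> dx -1.7 dy 2.6 dz -0.0 spin 0.14  |d| 3 q [ 0.01  0.41  0.4   2.18 -0.28  0.6   0.97]
[323.10891041 233.9516318 ]
```

View pics/w1.png

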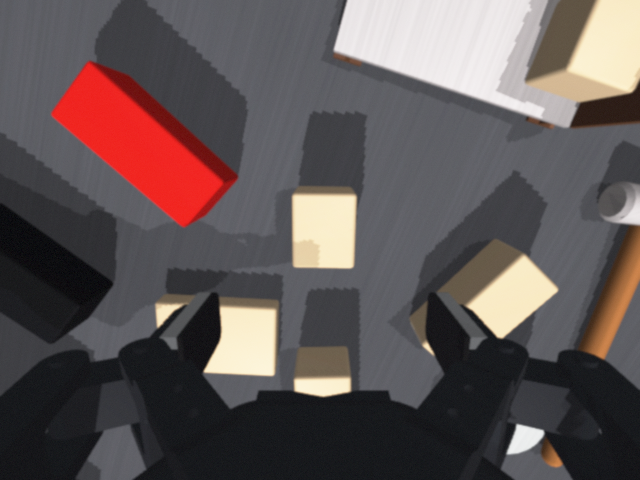

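```bash
python3 - <<'E'
from h import *
im=cv2.imread('pics/w1.png'); crop(im,270,165,380,285,6,'pics/w1c.png')
s=st()
E
```

```text
t 2.65 tcp [ 455.7 -196.   180. ] xax [0.936 0.353 0.   ] zax [-0.     0.001 -1.   ] F [ 0.3  0.3 -0.2] w 85.1
```

View pics/w1c.png

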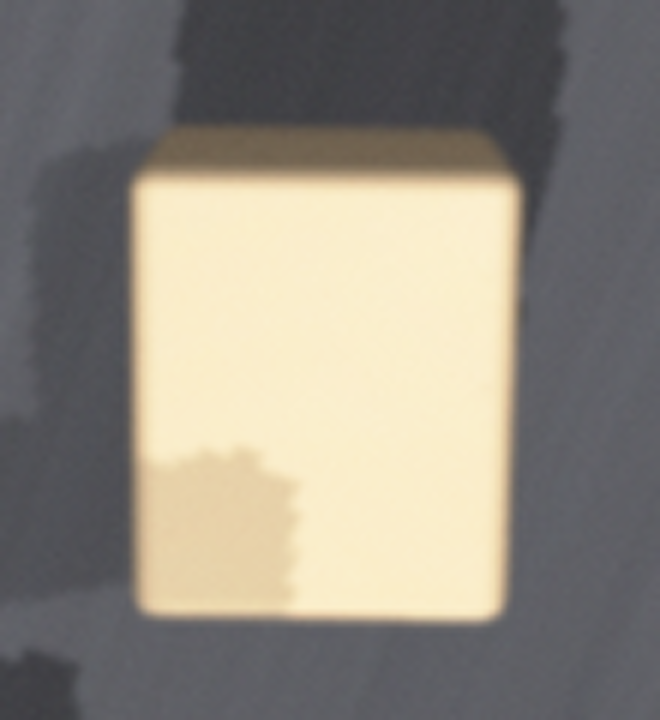

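```bash
python3 - <<'E'
from h import *
c=robot.get_calibration('wrist')
w=np.array([p2w(c,270+(u+.5)/6-.5,165+(v+.5)/6-.5,.052)[:2]*1000 for u,v in [(130,175),(522,178),(505,622),(135,618)]])
print(w.round(1),w.mean(0).round(1))
for i in range(4):
    d=w[(i+1)%4]-w[i]; print(np.linalg.norm(d).round(1),np.degrees(np.arctan2(d[1],d[0])).round(1))
plan(*w.mean(0),49,20)
E
```

```text
[[ 421.5 -175.3]
 [ 469.3 -157.7]
 [ 490.1 -215.1]
 [ 442.2 -232.5]] [ 455.8 -195.1]
51.0 20.2
61.1 -70.1
50.9 -160.0
60.9 109.9
t 2.65 tcp [ 455.7 -196.   180. ] xax [0.936 0.353 0.   ] zax [-0.     0.001 -1.   ] F [ 0.3  0.3 -0.2] w 85.1
cur ang 20.64 -> dx 0.4 dy -0.7 dz 131.0 spin 0.64  |d| 131 q [ 0.01  0.41  0.4   2.18 -0.28  0.6   0.97]
```

```bash
python3 -m pendant '[{"dx":0.4,"dy":-0.7,"dz":30,"spin":0.5},{"dx":0.4,"dy":-0.7,"dz":65,"spin":0.5},{"dx":0.4,"dy":-0.7,"dz":100,"spin":0.5},{"dx":0.4,"dy":-0.7,"dz":125,"spin":0.5},{"dx":0.4,"dy":-0.7,"dz":132,"spin":0.5},{"dx":0.4,"dy":-0.7,"dz":132,"spin":0.5}]' 85 40; python3 -m pendant '[{"dz":0},{"dz":0},{"dz":0},{"dz":0},{"dz":0},{"dz":0}]' 40 40; python3 -c "
from h import *
plan(455,-199,180,20.5)"
```

```text
clock: 3.25
eef_pos: [0.4557, -0.1949, 0.0476]
eef_rot: [0.985, 0.175, -0.0, -0.001]
force: [0.2, 1.0, 0.3]
gripper_width: 0.0848
t 3.25 tcp [ 455.7 -194.9   47.6] xax [ 0.939  0.345 -0.001] zax [-0.001  0.001 -1.   ] F [0.2 1.  0.3] w 84.8
cur ang 20.18 -> dx -2.1 dy 3.4 dz -132.4 spin -0.32  |d| 132 q [ 0.16  0.64  0.21  2.24 -0.44  0.3   1.1 ]validation failed for argument at $[0]...
```

```bash
python3 -m pendant '[{"dx":0,"dy":0,"dz":0,"spin":0},{"dx":0,"dy":0,"dz":0,"spin":0},{"dx":0,"dy":0,"dz":0,"spin":0},{"dx":0,"dy":0,"dz":0,"spin":0},{"dx":0,"dy":0,"dz":0,"spin":0},{"dx":0,"dy":0,"dz":0,"spin":0}]' 40 40
```

```text
clock: 3.85
eef_pos: [0.4563, -0.1965, 0.0496]
eef_rot: [0.985, 0.174, 0.001, 0.0]
force: [-0.0, 0.9, 7.9]
gripper_width: 0.0487
```

```bash
python3 -m pendant '[{"dx":0,"dy":0,"dz":-10,"spin":0},{"dx":0,"dy":0,"dz":-35,"spin":0},{"dx":0,"dy":0,"dz":-70,"spin":0},{"dx":0,"dy":0,"dz":-105,"spin":0},{"dx":0,"dy":0,"dz":-125,"spin":0},{"dx":0,"dy":0,"dz":-125,"spin":0}]' 40 40;  python3 -c "
from h import *
plan(540,200,175,3.9)"
```

```text
clock: 4.45
eef_pos: [0.4572, -0.1971, 0.1763]
eef_rot: [0.985, 0.174, 0.003, 0.002]
force: [0.1, 0.6, -1.6]
gripper_width: 0.0491
t 4.45 tcp [ 457.2 -197.1  176.3] xax [0.939 0.343 0.006] zax [ 0.007 -0.002 -1.   ] F [ 0.1  0.6 -1.6] w 49.1
cur ang 20.04 -> dx 213.8 dy -344.7 dz 1.2 spin 16.14  |d| 406 q [ 0.    0.42  0.41  2.18 -0.3   0.58  0.99]
```

```bash
python3 -m pendant '[{"dx":12,"dy":-20,"dz":0,"spin":1},{"dx":36,"dy":-58,"dz":0,"spin":3},{"dx":62,"dy":-100,"dz":0,"spin":5},{"dx":88,"dy":-142,"dz":0,"spin":7},{"dx":114,"dy":-184,"dz":0,"spin":9},{"dx":140,"dy":-226,"dz":0,"spin":11},{"dx":166,"dy":-268,"dz":0,"spin":13},{"dx":188,"dy":-303,"dz":0,"spin":16.1}]' 40 40; python3 -c "
from h import *
plan(545,205,175,3.9)"
```

```text
clock: 5.25
eef_pos: [0.5274, 0.156, 0.1721]
eef_rot: [0.999, 0.035, -0.001, -0.0]
force: [1.0, -0.6, -1.6]
gripper_width: 0.0487
t 5.25 tcp [527.4 156.  172.1] xax [ 0.998  0.069 -0.002] zax [-0.002  0.    -1.   ] F [ 1.  -0.6 -1.6] w 48.7
cur ang 3.98 -> dx 21.0 dy -47.7 dz -3.0 spin 0.08  |d| 52 q [-0.74  0.51  0.51  2.07 -0.4   0.66  0.1 ]
```

```bash
python3 -m pendant '[{"dx":7,"dy":-16,"dz":-2,"spin":0},{"dx":14,"dy":-34,"dz":-3,"spin":0},{"dx":21,"dy":-48,"dz":-3,"spin":0},{"dx":21,"dy":-48,"dz":-3,"spin":0},{"dx":21,"dy":-48,"dz":-3,"spin":0},{"dx":21,"dy":-48,"dz":-3,"spin":0}]' 40 40;  python3 - <<'E'
from h import *
plan(545,205,175,3.9)
c=robot.get_calibration('wrist'); im=robot.read_camera('wrist'); cv2.imwrite('pics/w2.png',im)
import pickle; pickle.dump(c,open('w2.pkl','wb'))
plan(545,205,175,3.9)
E
```

```text
clock: 5.85
eef_pos: [0.5456, 0.1998, 0.176]
eef_rot: [0.999, 0.033, -0.0, 0.0]
force: [0.3, -0.9, -1.8]
gripper_width: 0.0489
t 5.85 tcp [545.6 199.8 176. ] xax [ 0.998  0.066 -0.001] zax [-0.001 -0.001 -1.   ] F [ 0.3 -0.9 -1.8] w 48.9
cur ang 3.78 -> dx -0.2 dy -5.3 dz 1.0 spin -0.12  |d| 5 q [-0.8   0.54  0.51  2.   -0.4   0.7   0.04]
t 5.9 tcp [545.6 199.9 176. ] xax [ 0.998  0.066 -0.001] zax [-0.001 -0.001 -1.   ] F [-0.  -0.3 -1.1] w 49.2
cur ang 3.78 -> dx -0.2 dy -5.1 dz 1.0 spin -0.12  |d| 5 q [-0.8   0.54  0.51  2.   -0.4   0.7   0.03]
```

View pics/w2.png

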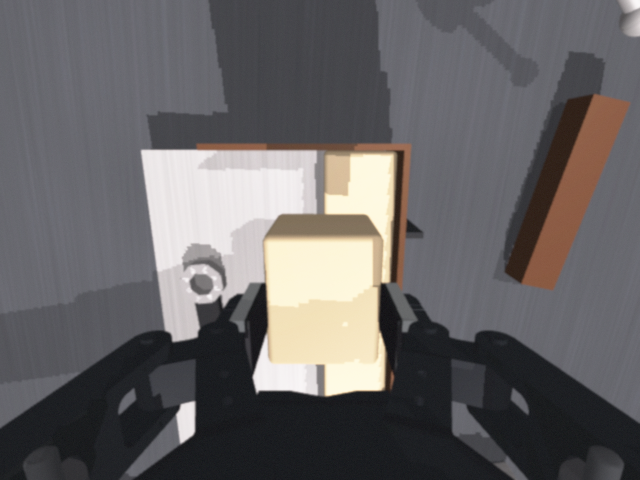

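```bash
python3 - <<'E'
from h import *
im=cv2.imread('pics/w2.png'); crop(im,310,130,430,290,5,'pics/w2c.png')
E
```

```text
(no output)
```

View pics/w2c.png

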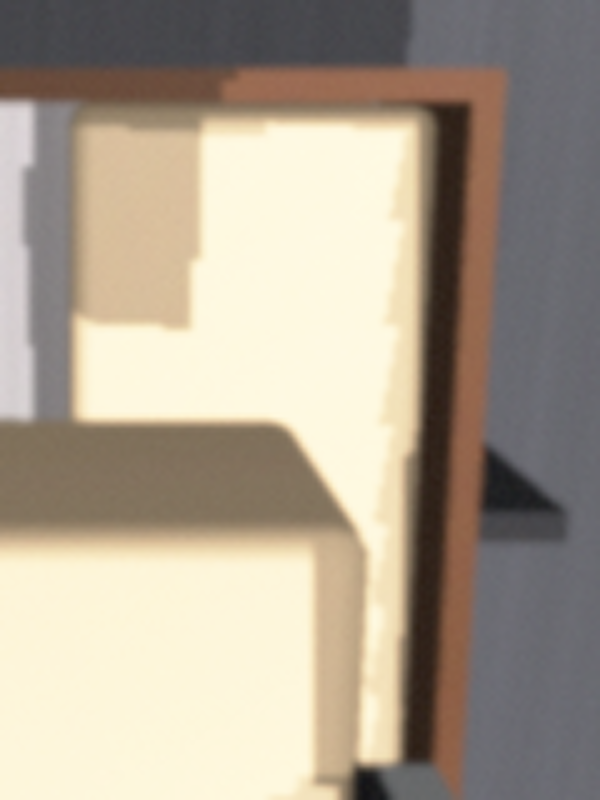

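```bash
python3 - <<'E'
from h import *
import pickle
c=pickle.load(open('w2.pkl','rb'))
f=lambda u,v,z:(p2w(c,310+(u+.5)/5-.5,130+(v+.5)/5-.5,z)*1000).round(1)
a=f(472,101,.092);b=f(435,765,.092);l=f(5,100,.092);o=f(508,69,.092)
print(a,b,l,o,'base corner',f(437,104,.076),f(72,108,.076))
d=a-b; print(np.degrees(np.arctan2(d[1],d[0]))); d=a-l; print(np.degrees(np.arctan2(d[1],d[0])))
# half bottom/top far-end edges: top face z = brick underside+52
E
```

```text
[592.2 267.6  92. ] [598.4 178.   92. ] [533.4 263.8  92. ] [596.2 271.7  92. ] base corner [591.2 267.   76. ] [541.9 263.2  76. ]
93.95835363638494
3.697646451845192
```

```bash
python3 -c "
from h import *
plan(559.5,221.7,129,3.9)"
```

```text
t 5.9 tcp [545.6 199.9 176. ] xax [ 0.998  0.066 -0.001] zax [-0.001 -0.001 -1.   ] F [-0.  -0.3 -1.1] w 49.2
cur ang 3.78 -> dx 15.4 dy -20.9 dz 47.0 spin -0.12  |d| 54 q [-0.8   0.54  0.51  2.   -0.4   0.7   0.03]
```

```bash
python3 -m pendant '[{"dx":8,"dy":-10,"dz":0,"spin":0},{"dx":15,"dy":-21,"dz":8,"spin":0},{"dx":15,"dy":-21,"dz":22,"spin":0},{"dx":15,"dy":-21,"dz":36,"spin":0},{"dx":15,"dy":-21,"dz":45,"spin":0},{"dx":15,"dy":-21,"dz":47,"spin":0},{"dx":15,"dy":-21,"dz":47,"spin":0}]' 40 40; python3 -m pendant '[{"dx":0,"dy":0,"dz":1,"spin":0},{"dx":0,"dy":0,"dz":2,"spin":0},{"dx":0,"dy":0,"dz":2,"spin":0}]' 40 40
```

```text
clock: 6.6
eef_pos: [0.5589, 0.2233, 0.1282]
eef_rot: [0.999, 0.034, -0.001, 0.0]
force: [0.3, -0.4, -1.4]
gripper_width: 0.0489
clock: 6.9
eef_pos: [0.5596, 0.2241, 0.1274]
eef_rot: [0.999, 0.034, 0.0, -0.0]
force: [0.4, 0.7, -0.9]
gripper_width: 0.0489
```

```bash
python3 -m pendant '[{"dx":0,"dy":0,"dz":1,"spin":0},{"dx":0,"dy":0,"dz":1,"spin":0},{"dx":0,"dy":0,"dz":1,"spin":0}]' 40 40;python3 -m pendant '[{"dx":0,"dy":0,"dz":1,"spin":0},{"dx":0,"dy":0,"dz":1,"spin":0}]' 40 40
```

```text
clock: 7.2
eef_pos: [0.5594, 0.2241, 0.1261]
eef_rot: [0.999, 0.034, 0.0, -0.0]
force: [-0.2, -0.9, -0.9]
gripper_width: 0.0489
clock: 7.4
eef_pos: [0.5595, 0.2242, 0.1258]
eef_rot: [0.999, 0.034, -0.0, -0.0]
force: [-1.6, 0.5, 4.2]
gripper_width: 0.0488
```

```bash
python3 -m pendant '[{"dx":2,"dy":0,"dz":0,"spin":0},{"dx":4,"dy":0,"dz":0,"spin":0},{"dx":6,"dy":0,"dz":0,"spin":0},{"dx":6,"dy":0,"dz":0,"spin":0}]' 40 40;python3 -m pendant '[{"dx":0,"dy":-2,"dz":0,"spin":0},{"dx":0,"dy":-4,"dz":0,"spin":0},{"dx":0,"dy":-6,"dz":0,"spin":0},{"dx":0,"dy":-6,"dz":0,"spin":0}]' 40 40
```

```text
clock: 7.8
eef_pos: [0.5639, 0.2245, 0.1259]
eef_rot: [0.999, 0.035, -0.002, -0.0]
force: [-5.1, 0.1, 8.6]
gripper_width: 0.0487
clock: 8.2
eef_pos: [0.5657, 0.2294, 0.1258]
eef_rot: [0.999, 0.034, 0.001, 0.0]
force: [-1.6, -3.7, 5.6]
gripper_width: 0.0491
```

```bash
python3 -m pendant '[{"dx":1,"dy":0,"dz":0,"spin":0},{"dx":1.5,"dy":0,"dz":0,"spin":0},{"dx":1.5,"dy":0,"dz":0,"spin":0}]' 40 40
```

```text
clock: 8.5
eef_pos: [0.566, 0.2294, 0.1258]
eef_rot: [0.999, 0.034, -0.001, 0.0]
force: [-2.7, -3.3, 8.2]
gripper_width: 0.0488
```

```bash
python3 -m pendant '[{"dx":1,"dy":0,"dz":0,"spin":0},{"dx":1,"dy":0,"dz":0,"spin":0},{"dx":1,"dy":0,"dz":0,"spin":0}]' 40 40; python3 -m pendant '[{"dx":1,"dy":0,"dz":0,"spin":0},{"dx":1,"dy":0,"dz":0,"spin":0},{"dx":1,"dy":0,"dz":0,"spin":0}]' 40 40; python3 -m pendant '[{"dx":1,"dy":0,"dz":0,"spin":0},{"dx":1,"dy":0,"dz":0,"spin":0},{"dx":1,"dy":0,"dz":0,"spin":0}]' 40 40
```

```text
clock: 8.8
eef_pos: [0.5663, 0.2295, 0.1258]
eef_rot: [0.999, 0.034, -0.002, 0.0]
force: [-3.9, -2.9, 10.0]
gripper_width: 0.0491
clock: 9.1
eef_pos: [0.5666, 0.2295, 0.1259]
eef_rot: [0.999, 0.034, -0.002, 0.0]
force: [-5.5, -2.6, 12.0]
gripper_width: 0.049
clock: 9.4
eef_pos: [0.5676, 0.2298, 0.1259]
eef_rot: [0.999, 0.034, -0.002, 0.0]
force: [-5.8, -2.4, 11.6]
gripper_width: 0.0493
```

```bash
python3 -m pendant '[{"dx":0,"dy":0,"dz":-1,"spin":0},{"dx":0,"dy":0,"dz":-1.5,"spin":0},{"dx":0,"dy":0,"dz":-1.5,"spin":0}]' 40 40; python3 -m pendant '[{"dx":1,"dy":0,"dz":0,"spin":0},{"dx":1,"dy":0,"dz":0,"spin":0},{"dx":1,"dy":0,"dz":0,"spin":0}]' 40 40
```

```text
clock: 9.7
eef_pos: [0.5689, 0.2311, 0.126]
eef_rot: [0.999, 0.035, -0.001, 0.0]
force: [-1.1, -0.9, -1.5]
gripper_width: 0.0485
clock: 10.0
eef_pos: [0.5691, 0.231, 0.126]
eef_rot: [0.999, 0.035, -0.001, 0.0]
force: [-3.6, 0.8, -1.4]
gripper_width: 0.0491
```

```bash
python3 -m pendant '[{"dx":1,"dy":0,"dz":0,"spin":0},{"dx":2,"dy":0,"dz":0,"spin":0},{"dx":2,"dy":0,"dz":0,"spin":0}]' 40 40; python3 -m pendant '[{"dx":0,"dy":-1,"dz":0,"spin":0},{"dx":0,"dy":-2,"dz":0,"spin":0},{"dx":0,"dy":-2,"dz":0,"spin":0}]' 40 40;  python3 -m pendant '[{"dx":0,"dy":-1,"dz":0,"spin":0},{"dx":0,"dy":-2,"dz":0,"spin":0},{"dx":0,"dy":-2,"dz":0,"spin":0}]' 40 40
```

```text
clock: 10.3
eef_pos: [0.5693, 0.231, 0.126]
eef_rot: [0.999, 0.035, -0.004, -0.0]
force: [-7.4, 0.2, 3.9]
gripper_width: 0.049
clock: 10.6
eef_pos: [0.5693, 0.2311, 0.126]
eef_rot: [0.999, 0.034, -0.003, 0.001]
force: [-7.0, -2.7, 4.7]
gripper_width: 0.0489
clock: 10.9
eef_pos: [0.5693, 0.2315, 0.1261]
eef_rot: [0.999, 0.034, -0.003, 0.002]
force: [-6.5, -4.0, 5.1]
gripper_width: 0.0486
```

```bash
python3 -m pendant '[{"dx":-1.5,"dy":-1,"dz":-0.5,"spin":0},{"dx":-1.5,"dy":-2,"dz":-0.5,"spin":0},{"dx":-1.5,"dy":-2,"dz":-0.5,"spin":0}]' 40 40;  python3 -m pendant '[{"dx":0,"dy":-1,"dz":0,"spin":0},{"dx":0,"dy":-2,"dz":0,"spin":0},{"dx":0,"dy":-2,"dz":0,"spin":0}]' 40 40;  python3 -m pendant '[{"dx":0,"dy":-1,"dz":0,"spin":0},{"dx":0,"dy":-2,"dz":0,"spin":0},{"dx":0,"dy":-2,"dz":0,"spin":0}]' 40 40
```

```text
clock: 11.2
eef_pos: [0.569, 0.2346, 0.1266]
eef_rot: [0.999, 0.034, -0.002, 0.001]
force: [-4.0, -3.8, 1.8]
gripper_width: 0.049
clock: 11.5
eef_pos: [0.5689, 0.2357, 0.1266]
eef_rot: [0.999, 0.034, -0.002, 0.002]
force: [-5.5, -4.9, 1.9]
gripper_width: 0.0488
clock: 11.8
eef_pos: [0.5689, 0.2359, 0.1267]
eef_rot: [0.999, 0.034, -0.002, 0.003]
force: [-4.5, -7.7, 2.5]
gripper_width: 0.0488
```

```bash
python3 -m pendant '[{"dx":0,"dy":0,"dz":0.5,"spin":0},{"dx":0,"dy":0.5,"dz":1,"spin":0},{"dx":0,"dy":1,"dz":1.5,"spin":0},{"dx":0,"dy":1,"dz":1.5,"spin":0}]' 40 40;  python3 -m pendant '[{"dx":0,"dy":0,"dz":0,"spin":0},{"dx":0,"dy":0,"dz":0,"spin":0},{"dx":0,"dy":0,"dz":0,"spin":0},{"dx":0,"dy":0,"dz":0,"spin":0}]' 70 20;  python3 - <<'E'
from h import *
im=robot.read_camera('wrist'); cv2.imwrite('pics/w3.png',im)
plan(0,0,0,0)
E
```

```text
clock: 12.2
eef_pos: [0.5689, 0.2353, 0.1261]
eef_rot: [0.999, 0.034, -0.002, 0.002]
force: [-7.1, -6.8, 8.8]
gripper_width: 0.0487
clock: 12.6
eef_pos: [0.5714, 0.2406, 0.1258]
eef_rot: [0.999, 0.035, 0.001, -0.0]
force: [-0.2, -0.1, 1.1]
gripper_width: 0.07
t 12.65 tcp [571.1 240.4 125.7] xax [0.998 0.07  0.002] zax [ 0.002  0.001 -1.   ] F [-0.7  0.7 -0.6] w 70.0
cur ang 3.99 -> dx -586.6 dy 200.2 dz 124.7 spin 3.99  |d| 632 q [-0.79  0.64  0.46  1.95 -0.46  0.65  0.03]
```

View pics/w3.png

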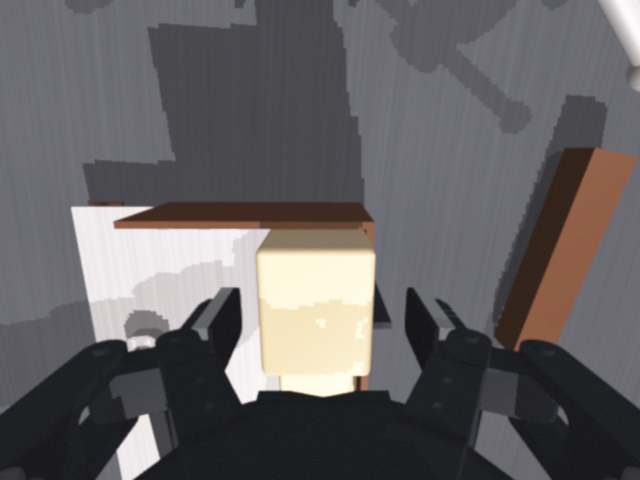

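```bash
python3 -m pendant '[{"dx":0,"dy":0,"dz":-8,"spin":0},{"dx":0,"dy":0,"dz":-25,"spin":0},{"dx":-5,"dy":15,"dz":-55,"spin":0},{"dx":-10,"dy":40,"dz":-85,"spin":0},{"dx":-10,"dy":75,"dz":-110,"spin":0},{"dx":-10,"dy":115,"dz":-125,"spin":0},{"dx":-10,"dy":155,"dz":-125,"spin":0},{"dx":-10,"dy":170,"dz":-125,"spin":0}]' 85 40;  python3 - <<'E'
from h import *
import pickle
c=robot.get_calibration('wrist'); im=robot.read_camera('wrist'); cv2.imwrite('pics/w4.png',im);pickle.dump(c,open('w4.pkl','wb'))
plan(523,-383,200,22.5)
E
```

```text
clock: 13.45
eef_pos: [0.5726, 0.0641, 0.2524]
eef_rot: [1.0, 0.031, 0.001, 0.001]
force: [-0.5, -0.6, 1.1]
gripper_width: 0.0852
t 13.5 tcp [572.4  63.2 251.9] xax [0.998 0.061 0.002] zax [ 0.002 -0.002 -1.   ] F [ 0.2 -1.2  0.4] w 85.0
cur ang 3.49 -> dx -76.6 dy 442.2 dz 52.8 spin -19.01  |d| 452 q [-0.62  0.44  0.59  1.95 -0.32  0.84  0.2 ]
```

View pics/w4.png

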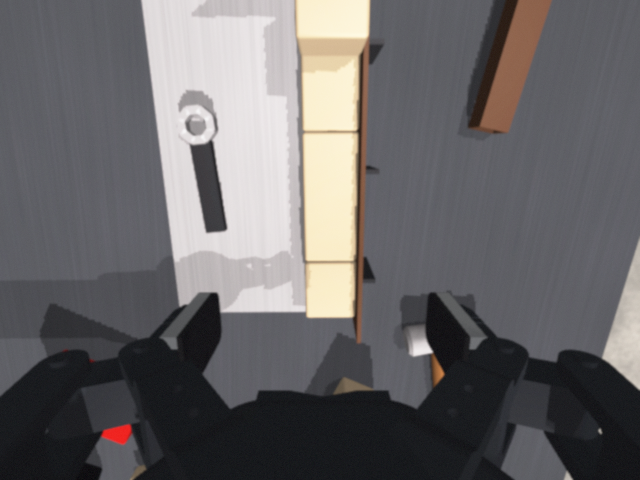

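```bash
python3 -m pendant '[{"dx":-4,"dy":25,"dz":2,"spin":-2},{"dx":-12,"dy":68,"dz":8,"spin":-4},{"dx":-20,"dy":116,"dz":14,"spin":-7},{"dx":-28,"dy":164,"dz":20,"spin":-10},{"dx":-36,"dy":212,"dz":26,"spin":-13},{"dx":-44,"dy":260,"dz":32,"spin":-15},{"dx":-53,"dy":308,"dz":38,"spin":-17},{"dx":-62,"dy":356,"dz":44,"spin":-19}]' 85 40;  python3 - <<'E'
from h import *
plan(523,-383,190,22.5)
t=robot.read_camera('top'); cv2.imwrite('pics/t2.png',t); crop(t,190,180,345,290,5,'pics/t2c.png')
E
```

```text
clock: 14.3
eef_pos: [0.5357, -0.2896, 0.2059]
eef_rot: [0.98, 0.201, 0.0, -0.001]
force: [1.3, 0.7, -0.2]
gripper_width: 0.085
t 14.3 tcp [ 535.7 -289.6  205.9] xax [0.919 0.394 0.001] zax [ 0.     0.002 -1.   ] F [ 1.3  0.7 -0.2] w 85.0
cur ang 23.18 -> dx -48.4 dy 80.9 dz 15.7 spin 0.68  |d| 96 q [ 0.1   0.52  0.46  1.92 -0.32  0.78  1.14]
```

View pics/t2c.png

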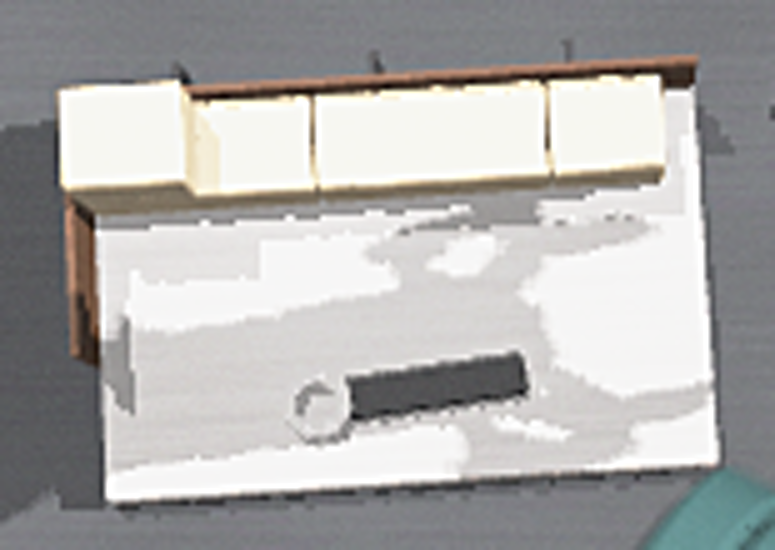

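```bash
python3 -m pendant '[{"dx":-16,"dy":28,"dz":5,"spin":0.7},{"dx":-34,"dy":58,"dz":11,"spin":0.7},{"dx":-48,"dy":81,"dz":16,"spin":0.7},{"dx":-48,"dy":81,"dz":16,"spin":0.7},{"dx":-48,"dy":81,"dz":16,"spin":0.7},{"dx":-48,"dy":81,"dz":16,"spin":0.7}]' 85 40;  python3 - <<'E'
from h import *
import pickle
ct=robot.get_calibration('top')
w=np.array([p2w(ct,190+(u+.5)/5-.5,180+(v+.5)/5-.5,.128)[:2]*1000 for u,v in [(60,90),(183,82),(187,182),(65,188)]]);print(w.round(1).tolist(),w.mean(0).round(1))
c=robot.get_calibration('wrist'); im=robot.read_camera('wrist'); cv2.imwrite('pics/w5.png',im);pickle.dump(c,open('w5.pkl','wb'))
plan(523,-383,200,22.5)
E
```

```text
clock: 14.95
eef_pos: [0.5235, -0.3806, 0.1901]
eef_rot: [0.981, 0.194, 0.0, -0.001]
force: [0.5, 0.4, 0.3]
gripper_width: 0.085
[[590.4, 263.9], [594.8, 203.1], [544.7, 200.1], [541.4, 260.1]] [567.8 231.8]
t 15.0 tcp [ 523.5 -380.7  190.3] xax [0.924 0.382 0.001] zax [ 0.     0.002 -1.   ] F [-0.3  0.4 -0.3] w 84.9
cur ang 22.43 -> dx -1.3 dy 2.0 dz -9.7 spin -0.07  |d| 10 q [ 0.26  0.58  0.44  1.84 -0.34  0.79  1.27]
```

View pics/w5.png

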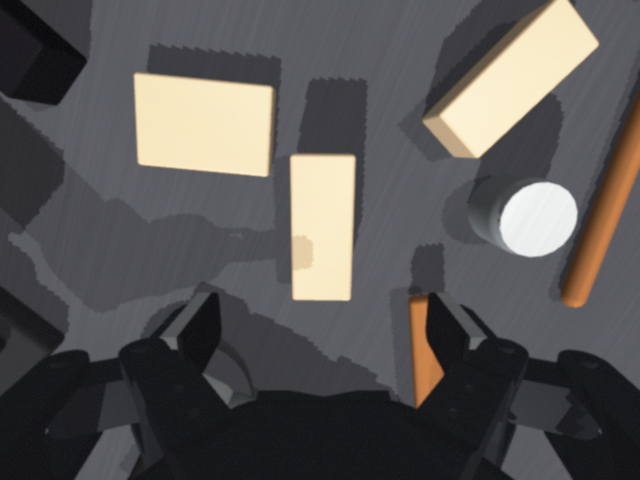

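```bash
python3 - <<'E'
from h import *
im=cv2.imread('pics/w5.png'); crop(im,270,140,375,315,4,'pics/w5c.png')
E
```

```text
(no output)
```

View pics/w5c.png

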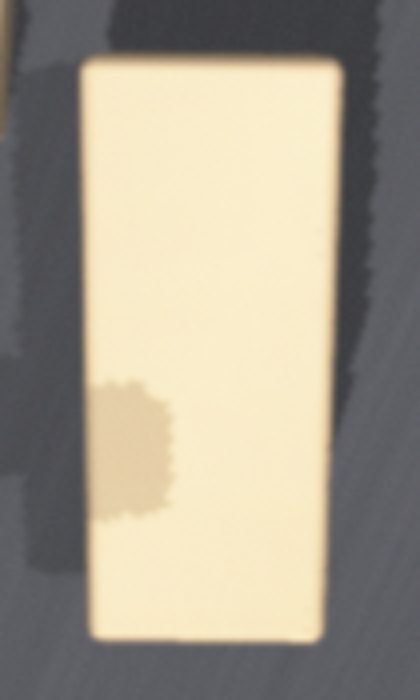

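```bash
python3 - <<'E'
from h import *
import pickle
c=pickle.load(open('w5.pkl','rb'))
w=np.array([p2w(c,270+(u+.5)/4-.5,140+(v+.5)/4-.5,.052)[:2]*1000 for u,v in [(81,57),(343,57),(323,641),(90,641)]])
print(w.mean(0).round(1))
for i in range(4):
    d=w[(i+1)%4]-w[i]; print(np.linalg.norm(d).round(1),np.degrees(np.arctan2(d[1],d[0])).round(1))
plan(*w.mean(0),47,22.4)
E
```

```text
[ 523.  -381.5]
51.5 22.4
124.5 -68.2
51.2 -157.6
124.5 111.9
t 15.0 tcp [ 523.5 -380.7  190.3] xax [0.924 0.382 0.001] zax [ 0.     0.002 -1.   ] F [-0.3  0.4 -0.3] w 84.9
cur ang 22.43 -> dx -0.8 dy 0.8 dz 143.3 spin 0.03  |d| 143 q [ 0.26  0.58  0.44  1.84 -0.34  0.79  1.27]
```

```bash
python3 -m pendant '[{"dx":-0.8,"dy":0.8,"dz":30,"spin":0.2},{"dx":-0.8,"dy":0.8,"dz":68,"spin":0.2},{"dx":-0.8,"dy":0.8,"dz":106,"spin":0.2},{"dx":-0.8,"dy":0.8,"dz":134,"spin":0.2},{"dx":-0.8,"dy":0.8,"dz":143,"spin":0.2},{"dx":-0.8,"dy":0.8,"dz":143,"spin":0.2}]' 85 40; python3 -m pendant '[{"dx":0,"dy":0,"dz":0,"spin":0},{"dx":0,"dy":0,"dz":0,"spin":0},{"dx":0,"dy":0,"dz":0,"spin":0},{"dx":0,"dy":0,"dz":0,"spin":0},{"dx":0,"dy":0,"dz":0,"spin":0},{"dx":0,"dy":0,"dz":0,"spin":0}]' 40 45
```

```text
clock: 15.6
eef_pos: [0.5217, -0.3825, 0.0465]
eef_rot: [0.981, 0.192, -0.001, -0.001]
force: [0.5, -0.6, -0.2]
gripper_width: 0.0846
clock: 16.2
eef_pos: [0.523, -0.385, 0.05]
eef_rot: [0.982, 0.191, 0.001, 0.001]
force: [-0.2, 0.8, 5.6]
gripper_width: 0.0493
```

```bash
python3 -m pendant '[{"dx":0,"dy":0,"dz":-10,"spin":0},{"dx":0,"dy":0,"dz":-35,"spin":0},{"dx":0,"dy":0,"dz":-70,"spin":0},{"dx":0,"dy":0,"dz":-105,"spin":0},{"dx":0,"dy":0,"dz":-130,"spin":0},{"dx":0,"dy":0,"dz":-135,"spin":0}]' 40 45;  python3 -c "
from h import *
plan(552,110,182,3.9)"
```

```text
clock: 16.8
eef_pos: [0.523, -0.3858, 0.1865]
eef_rot: [0.982, 0.191, 0.002, 0.002]
force: [0.4, -1.2, -3.5]
gripper_width: 0.0492
t 16.8 tcp [ 523.  -385.8  186.5] xax [0.927 0.375 0.004] zax [ 0.006 -0.004 -1.   ] F [ 0.4 -1.2 -3.5] w 49.2
cur ang 22.03 -> dx 212.8 dy -448.7 dz 2.7 spin 18.13  |d| 497 q [ 0.26  0.59  0.45  1.84 -0.35  0.78  1.28]
```

```bash
python3 -m pendant '[{"dx":10,"dy":-20,"dz":0,"spin":1},{"dx":28,"dy":-58,"dz":0,"spin":3},{"dx":48,"dy":-100,"dz":0,"spin":5},{"dx":68,"dy":-143,"dz":0,"spin":7},{"dx":88,"dy":-186,"dz":0,"spin":10},{"dx":108,"dy":-229,"dz":0,"spin":13},{"dx":128,"dy":-271,"dz":0,"spin":16},{"dx":146,"dy":-310,"dz":0,"spin":18.1}]' 40 45; python3 -c "
from h import *
plan(560,110,180,3.9)"
```

```text
clock: 17.6
eef_pos: [0.5394, -0.0394, 0.1815]
eef_rot: [0.999, 0.034, -0.001, -0.0]
force: [0.7, 1.5, -3.4]
gripper_width: 0.0492
t 17.6 tcp [539.4 -39.4 181.5] xax [ 0.998  0.068 -0.002] zax [-0.002  0.    -1.   ] F [ 0.7  1.5 -3.4] w 49.2
cur ang 3.90 -> dx 30.8 dy -147.6 dz 1.6 spin 0.00  |d| 151 q [-0.43  0.49  0.57  2.09 -0.42  0.68  0.49]
```

```bash
python3 -m pendant '[{"dx":8,"dy":-38,"dz":0,"spin":0},{"dx":16,"dy":-76,"dz":0,"spin":0},{"dx":24,"dy":-114,"dz":0,"spin":0},{"dx":30,"dy":-140,"dz":0,"spin":0},{"dx":31,"dy":-148,"dz":0,"spin":0},{"dx":31,"dy":-148,"dz":0,"spin":0},{"dx":31,"dy":-148,"dz":0,"spin":0}]' 40 45; python3 - <<'E'
from h import *
import pickle
c=robot.get_calibration('wrist'); im=robot.read_camera('wrist'); cv2.imwrite('pics/w6.png',im);pickle.dump(c,open('w6.pkl','wb'))
plan(565.9,126.6,130,3.9)
E
```

```text
clock: 18.3
eef_pos: [0.5605, 0.1059, 0.1821]
eef_rot: [0.999, 0.034, -0.001, 0.001]
force: [0.5, 0.2, -3.6]
gripper_width: 0.0494
t 18.35 tcp [560.7 105.3 182.3] xax [ 0.998  0.066 -0.001] zax [-0.001 -0.001 -1.   ] F [-0.8  0.2 -4.5] w 49.3
cur ang 3.78 -> dx 6.6 dy -21.0 dz 52.3 spin -0.12  |d| 57 q [-0.68  0.53  0.58  2.02 -0.44  0.71  0.24]
```

View pics/w6.png

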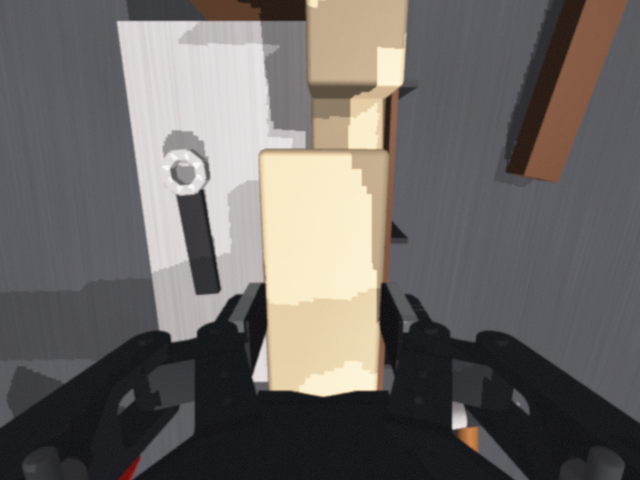

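```bash
python3 - <<'E'
from h import *
import pickle
c=pickle.load(open('w6.pkl','rb'))
print('held far edge',[(p2w(c,u,151,.184)*1000).round(1) for u in (260,388)])
print('half near edge',[(p2w(c,u,v,.128)*1000).round(1) for u,v in ((308,86),(404,83))])
E
```

```text
held far edge [array([531.5, 168.6, 184. ]), array([581.4, 172. , 184. ])]
half near edge [array([546. , 202.1, 128. ]), array([595.9, 206.9, 128. ])]
```

```bash
python3 -m pendant '[{"dx":3,"dy":-10,"dz":0,"spin":0},{"dx":6,"dy":-20,"dz":6,"spin":0},{"dx":6,"dy":-20,"dz":20,"spin":0},{"dx":6,"dy":-20,"dz":36,"spin":0},{"dx":6,"dy":-20,"dz":48,"spin":0},{"dx":6,"dy":-20,"dz":53,"spin":0},{"dx":6,"dy":-20,"dz":53,"spin":0}]' 40 45; python3 -m pendant '[{"dx":0,"dy":0,"dz":1,"spin":0},{"dx":0,"dy":0,"dz":2,"spin":0},{"dx":0,"dy":0,"dz":2,"spin":0}]' 40 45
```

```text
clock: 19.05
eef_pos: [0.5652, 0.1277, 0.1283]
eef_rot: [0.999, 0.034, -0.001, 0.0]
force: [-0.6, -0.2, -4.3]
gripper_width: 0.0493
clock: 19.35
eef_pos: [0.5663, 0.128, 0.1279]
eef_rot: [0.999, 0.034, 0.0, -0.0]
force: [-0.5, 0.5, -2.8]
gripper_width: 0.0495
```

```bash
python3 -m pendant '[{"dx":0,"dy":0,"dz":0.5,"spin":0},{"dx":2,"dy":0,"dz":0.5,"spin":0},{"dx":4,"dy":0,"dz":0.5,"spin":0},{"dx":6,"dy":0,"dz":0.5,"spin":0},{"dx":6,"dy":0,"dz":0.5,"spin":0}]' 40 45; python3 -m pendant '[{"dx":1,"dy":0,"dz":0,"spin":0},{"dx":2,"dy":0,"dz":0,"spin":0},{"dx":2,"dy":0,"dz":0,"spin":0}]' 40 45
```

```text
clock: 19.85
eef_pos: [0.5726, 0.1285, 0.1271]
eef_rot: [0.999, 0.034, 0.0, 0.0]
force: [0.8, -0.3, -4.1]
gripper_width: 0.0492
clock: 20.15
eef_pos: [0.5742, 0.1286, 0.127]
eef_rot: [0.999, 0.034, 0.0, 0.0]
force: [0.4, -0.2, -3.8]
gripper_width: 0.0494
```

```bash
python3 -m pendant '[{"dx":1,"dy":0,"dz":0,"spin":0},{"dx":2,"dy":0,"dz":0,"spin":0},{"dx":2,"dy":0,"dz":0,"spin":0}]' 40 45; python3 -m pendant '[{"dx":1,"dy":0,"dz":0,"spin":0},{"dx":2,"dy":0,"dz":0,"spin":0},{"dx":2,"dy":0,"dz":0,"spin":0}]' 40 45
```

```text
clock: 20.45
eef_pos: [0.5753, 0.1286, 0.1268]
eef_rot: [0.999, 0.035, -0.001, 0.0]
force: [-0.7, -0.8, -3.2]
gripper_width: 0.0497
clock: 20.75
eef_pos: [0.5756, 0.1286, 0.1265]
eef_rot: [0.999, 0.035, -0.003, -0.0]
force: [-5.0, -0.7, -1.8]
gripper_width: 0.049
```

Contact with the back plate at x≈575.6. I ease off slightly and slide along the wall toward the half.

```bash
python3 -m pendant '[{"dx":-1,"dy":-2,"dz":0,"spin":0},{"dx":-1,"dy":-4,"dz":0,"spin":0},{"dx":-1,"dy":-6,"dz":0,"spin":0},{"dx":-1,"dy":-6,"dz":0,"spin":0}]' 40 45; python3 -m pendant '[{"dx":0,"dy":-1,"dz":0,"spin":0},{"dx":0,"dy":-2,"dz":0,"spin":0},{"dx":0,"dy":-2,"dz":0,"spin":0}]' 40 45; python3 -m pendant '[{"dx":0,"dy":-1,"dz":0,"spin":0},{"dx":0,"dy":-1.5,"dz":0,"spin":0},{"dx":0,"dy":-1.5,"dz":0,"spin":0}]' 40 45
```

```text
clock: 21.15
eef_pos: [0.5751, 0.1339, 0.1267]
eef_rot: [0.999, 0.034, -0.001, 0.001]
force: [-4.6, -2.5, -1.7]
gripper_width: 0.0495
clock: 21.45
eef_pos: [0.575, 0.1356, 0.1267]
eef_rot: [0.999, 0.034, -0.001, 0.001]
force: [-3.7, -2.7, -2.0]
gripper_width: 0.0492
clock: 21.75
eef_pos: [0.5749, 0.1369, 0.1267]
eef_rot: [0.999, 0.034, -0.001, 0.001]
force: [-4.6, -3.3, -2.1]
gripper_width: 0.0493
```

```bash
python3 -m pendant '[{"dx":0,"dy":-1,"dz":0,"spin":0},{"dx":0,"dy":-2,"dz":0,"spin":0},{"dx":0,"dy":-2,"dz":0,"spin":0}]' 40 45; python3 -m pendant '[{"dx":0,"dy":-1,"dz":0,"spin":0},{"dx":0,"dy":-2,"dz":0,"spin":0},{"dx":0,"dy":-2,"dz":0,"spin":0}]' 40 45; python3 -m pendant '[{"dx":0,"dy":-1,"dz":0,"spin":0},{"dx":0,"dy":-2,"dz":0,"spin":0},{"dx":0,"dy":-2,"dz":0,"spin":0}]' 40 45
```

```text
clock: 22.05
eef_pos: [0.5748, 0.1385, 0.1267]
eef_rot: [0.999, 0.034, -0.001, 0.001]
force: [-4.8, -3.7, -1.8]
gripper_width: 0.0494
clock: 22.35
eef_pos: [0.5748, 0.1386, 0.1267]
eef_rot: [0.999, 0.034, -0.001, 0.002]
force: [-3.9, -7.0, -2.9]
gripper_width: 0.0493
clock: 22.65
eef_pos: [0.5748, 0.1388, 0.1267]
eef_rot: [0.999, 0.033, -0.001, 0.003]
force: [-4.2, -9.8, -2.3]
gripper_width: 0.0497
```

```bash
python3 -m pendant '[{"dx":0,"dy":0.5,"dz":0.5,"spin":0},{"dx":0,"dy":1,"dz":1,"spin":0},{"dx":0,"dy":1.5,"dz":1.5,"spin":0},{"dx":0,"dy":2,"dz":1.5,"spin":0}]' 40 45;python3 -m pendant '[{"dx":0,"dy":0,"dz":0.5,"spin":0},{"dx":0,"dy":0,"dz":1,"spin":0},{"dx":0,"dy":0,"dz":1,"spin":0}]' 40 45
```

```text
clock: 23.05
eef_pos: [0.5748, 0.1385, 0.1262]
eef_rot: [0.999, 0.034, -0.001, 0.002]
force: [-6.8, -5.4, 4.6]
gripper_width: 0.0492
clock: 23.35
eef_pos: [0.5748, 0.1385, 0.126]
eef_rot: [0.999, 0.034, -0.001, 0.001]
force: [-9.4, -7.4, 10.7]
gripper_width: 0.0493
```

```bash
python3 -m pendant '[{"dx":0,"dy":0,"dz":0,"spin":0},{"dx":0,"dy":0,"dz":0,"spin":0},{"dx":0,"dy":0,"dz":0,"spin":0},{"dx":0,"dy":0,"dz":0,"spin":0}]' 70 20;  python3 - <<'E'
from h import *
im=robot.read_camera('wrist'); cv2.imwrite('pics/w7.png',im)
plan(0,0,0,0)
E
```

```text
clock: 23.75
eef_pos: [0.5773, 0.1432, 0.1249]
eef_rot: [0.999, 0.035, 0.001, -0.0]
force: [0.4, -1.0, -0.1]
gripper_width: 0.07
t 23.8 tcp [576.9 143.  124.7] xax [0.998 0.07  0.002] zax [ 0.002  0.001 -1.   ] F [-1.   0.  -0.7] w 70.1
cur ang 3.99 -> dx -585.7 dy 102.6 dz 123.6 spin 3.99  |d| 607 q [-0.67  0.63  0.51  2.01 -0.51  0.63  0.25]
```

View pics/w7.png

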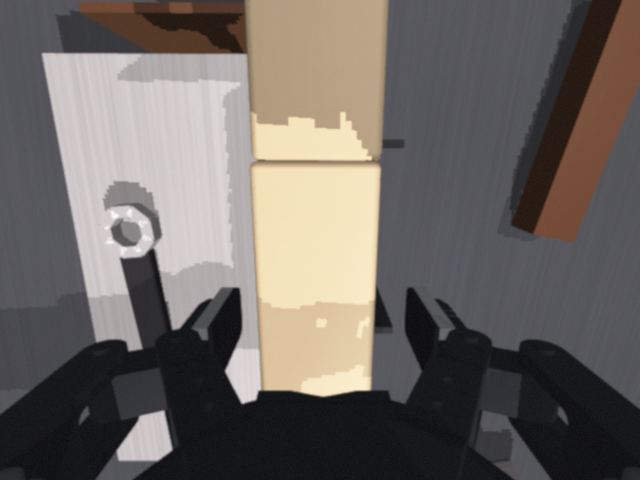

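```bash
python3 -m pendant '[{"dx":0,"dy":0,"dz":-8,"spin":0},{"dx":0,"dy":0,"dz":-25,"spin":0},{"dx":0,"dy":10,"dz":-55,"spin":3},{"dx":0,"dy":45,"dz":-75,"spin":6},{"dx":0,"dy":90,"dz":-80,"spin":10},{"dx":0,"dy":138,"dz":-80,"spin":14},{"dx":0,"dy":186,"dz":-80,"spin":18},{"dx":0,"dy":234,"dz":-80,"spin":22}]' 85 40;  python3 - <<'E'
from h import *
plan(612.5,-222,200,-21)
E
```

```text
clock: 24.6
eef_pos: [0.5925, -0.0927, 0.2054]
eef_rot: [0.987, -0.158, 0.001, -0.0]
force: [0.5, 0.1, 0.2]
gripper_width: 0.085
t 24.6 tcp [592.5 -92.7 205.4] xax [ 0.95  -0.312  0.001] zax [ 0.002  0.    -1.   ] F [0.5 0.1 0.2] w 85.0
cur ang -18.18 -> dx 59.3 dy 116.6 dz 5.4 spin 2.82  |d| 131 q [-0.4   0.56  0.69  1.95 -0.49  0.81  0.25]
```

```bash
python3 -m pendant '[{"dx":18,"dy":36,"dz":0,"spin":2},{"dx":36,"dy":72,"dz":5,"spin":2.8},{"dx":52,"dy":102,"dz":10,"spin":2.8},{"dx":59,"dy":116,"dz":15,"spin":2.8},{"dx":59,"dy":116,"dz":15,"spin":2.8},{"dx":59,"dy":116,"dz":15,"spin":2.8},{"dx":59,"dy":116,"dz":15,"spin":2.8}]' 85 40;  python3 - <<'E'
from h import *
import pickle
c=robot.get_calibration('wrist'); im=robot.read_camera('wrist'); cv2.imwrite('pics/w8.png',im);pickle.dump(c,open('w8.pkl','wb'))
t=robot.read_camera('top'); cv2.imwrite('pics/t3.png',t); crop(t,190,180,345,290,5,'pics/t3c.png')
plan(612.5,-222,200,-21)
E
```

```text
clock: 25.3
eef_pos: [0.6126, -0.2176, 0.1896]
eef_rot: [0.984, -0.18, -0.0, -0.001]
force: [0.1, 0.7, 0.1]
gripper_width: 0.0849
t 25.4 tcp [ 612.7 -217.7  189.7] xax [ 0.935 -0.353 -0.   ] zax [ 0.     0.001 -1.   ] F [ 1.2 -0.5  0.4] w 85.2
cur ang -20.70 -> dx 1.4 dy 4.1 dz -10.3 spin 0.30  |d| 11 q [-0.17  0.64  0.67  1.84 -0.52  0.84  0.4 ]
```

View pics/w8.png

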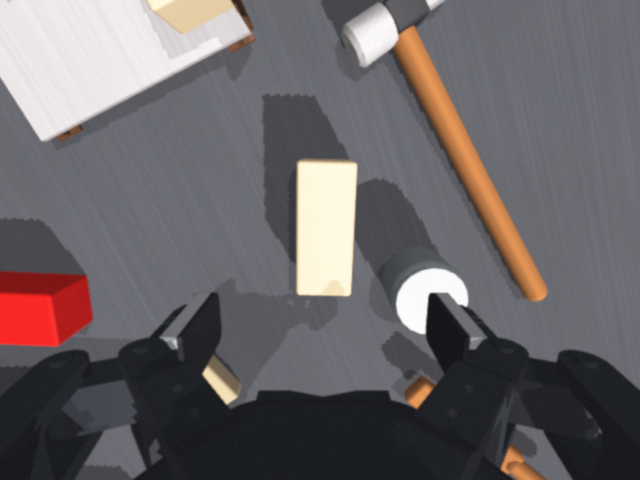

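View pics/t3c.png

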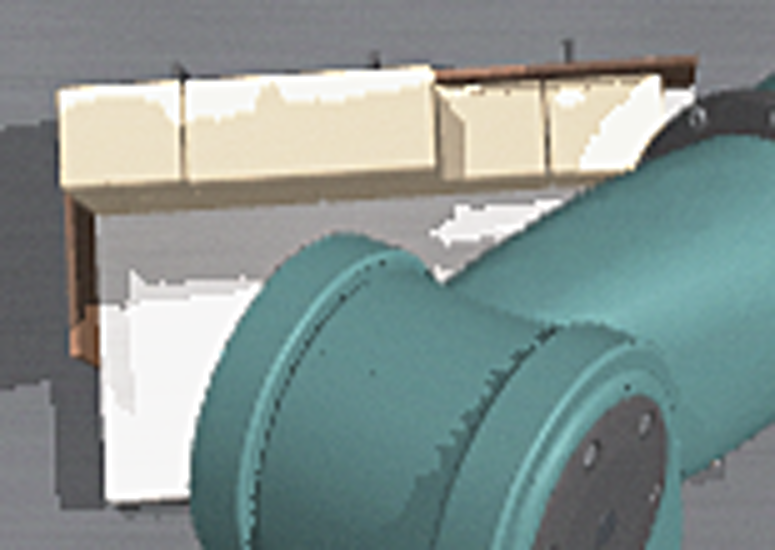

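```bash
python3 - <<'E'
from h import *
im=cv2.imread('pics/w8.png'); crop(im,280,145,375,310,4,'pics/w8c.png')
E
```

```text
(no output)
```

View pics/w8c.png

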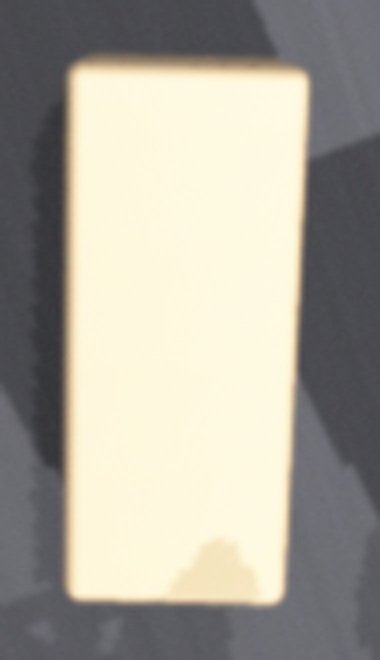

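```bash
python3 - <<'E'
from h import *
import pickle
c=pickle.load(open('w8.pkl','rb'))
w=np.array([p2w(c,280+(u+.5)/4-.5,145+(v+.5)/4-.5,.052)[:2]*1000 for u,v in [(67,66),(310,68),(284,605),(67,602)]])
print(w.mean(0).round(1))
for i in range(4):
    d=w[(i+1)%4]-w[i]; print(np.linalg.norm(d).round(1),np.degrees(np.arctan2(d[1],d[0])).round(1))
plan(*w.mean(0),47,-21.6)
t=(p2w(c,430,300,.062)*1000); print('tin',t, 'in tool frame', R.from_quat(robot.get_state()['eef_rot']).as_matrix().T@(t-[*w.mean(0),62]))
E
```

```text
[ 613.6 -219.4]
47.9 -21.2
114.6 -112.1
47.4 158.4
114.2 68.1
t 25.4 tcp [ 612.7 -217.7  189.7] xax [ 0.935 -0.353 -0.   ] zax [ 0.     0.001 -1.   ] F [ 1.2 -0.5  0.4] w 85.2
cur ang -20.70 -> dx 1.6 dy 1.5 dz 142.7 spin 0.90  |d| 143 q [-0.17  0.64  0.67  1.84 -0.52  0.84  0.4 ]
tin [ 676.62593644 -304.01282208   62.        ] in tool frame [ 8.88308807e+01  5.68703995e+01 -8.46972259e-02]
```

```bash
python3 -m pendant '[{"dx":1.6,"dy":1.5,"dz":30,"spin":1},{"dx":1.6,"dy":1.5,"dz":68,"spin":1},{"dx":1.6,"dy":1.5,"dz":106,"spin":1},{"dx":1.6,"dy":1.5,"dz":134,"spin":1},{"dx":1.6,"dy":1.5,"dz":142,"spin":1},{"dx":1.6,"dy":1.5,"dz":142,"spin":1}]' 85 40; python3 -m pendant '[{"dx":0,"dy":0,"dz":0,"spin":0},{"dx":0,"dy":0,"dz":0,"spin":0},{"dx":0,"dy":0,"dz":0,"spin":0},{"dx":0,"dy":0,"dz":0,"spin":0},{"dx":0,"dy":0,"dz":0,"spin":0},{"dx":0,"dy":0,"dz":0,"spin":0}]' 38 45;  python3 -c "
from h import *
plan(612,-221,182,-21)"
```

```text
clock: 26.0
eef_pos: [0.6129, -0.2206, 0.0467]
eef_rot: [0.982, -0.189, -0.001, -0.0]
force: [0.6, -0.9, -0.6]
gripper_width: 0.0854
clock: 26.6
eef_pos: [0.6142, -0.2221, 0.0496]
eef_rot: [0.982, -0.19, 0.001, -0.0]
force: [-1.3, 1.0, 6.1]
gripper_width: 0.0459
t 26.6 tcp [ 614.2 -222.1   49.6] xax [ 0.928 -0.372  0.002] zax [ 0.003 -0.    -1.   ] F [-1.3  1.   6.1] w 45.9
cur ang -21.85 -> dx -2.1 dy -0.3 dz -132.4 spin -0.85  |d| 132 q [-0.06  0.81  0.52  1.9  -0.67  0.61  0.51]
```

```bash
python3 -m pendant '[{"dx":0,"dy":0,"dz":-10,"spin":0},{"dx":0,"dy":0,"dz":-35,"spin":0},{"dx":0,"dy":0,"dz":-70,"spin":0},{"dx":0,"dy":0,"dz":-105,"spin":0},{"dx":0,"dy":0,"dz":-130,"spin":0},{"dx":0,"dy":0,"dz":-135,"spin":0}]' 38 45;  python3 -c "
from h import *
plan(568,-20,182,3.9)"
```

```text
clock: 27.2
eef_pos: [0.6149, -0.223, 0.1864]
eef_rot: [0.982, -0.19, 0.003, 0.001]
force: [-0.2, -0.9, -2.5]
gripper_width: 0.0461
t 27.2 tcp [ 614.9 -223.   186.4] xax [ 0.928 -0.372  0.007] zax [ 0.006 -0.002 -1.   ] F [-0.2 -0.9 -2.5] w 46.1
cur ang -21.87 -> dx -119.1 dy -170.9 dz 3.7 spin -25.77  |d| 208 q [-0.16  0.65  0.67  1.84 -0.53  0.84  0.39]
```

```bash
python3 -m pendant '[{"dx":-14,"dy":-20,"dz":0,"spin":-3},{"dx":-36,"dy":-52,"dz":0,"spin":-8},{"dx":-60,"dy":-86,"dz":0,"spin":-13},{"dx":-84,"dy":-120,"dz":0,"spin":-18},{"dx":-106,"dy":-152,"dz":0,"spin":-23},{"dx":-119,"dy":-171,"dz":0,"spin":-25.8},{"dx":-119,"dy":-171,"dz":0,"spin":-25.8},{"dx":-119,"dy":-171,"dz":0,"spin":-25.8}]' 38 45; python3 - <<'E'
from h import *
import pickle
c=robot.get_calibration('wrist'); im=robot.read_camera('wrist'); cv2.imwrite('pics/w9.png',im);pickle.dump(c,open('w9.pkl','wb'))
plan(575.7,5.7,130,3.9)
E
```

```text
clock: 28.0
eef_pos: [0.5657, -0.0182, 0.1818]
eef_rot: [0.999, 0.035, -0.001, 0.0]
force: [0.4, -0.9, -3.6]
gripper_width: 0.0461
t 28.05 tcp [566.1 -19.5 182.1] xax [ 0.998  0.068 -0.001] zax [-0.001 -0.001 -1.   ] F [ 0.6 -0.5 -2.7] w 46.3
cur ang 3.90 -> dx 11.4 dy -24.5 dz 52.1 spin -0.00  |d| 59 q [-0.46  0.52  0.58  2.03 -0.43  0.71  0.46]
```

View pics/w9.png

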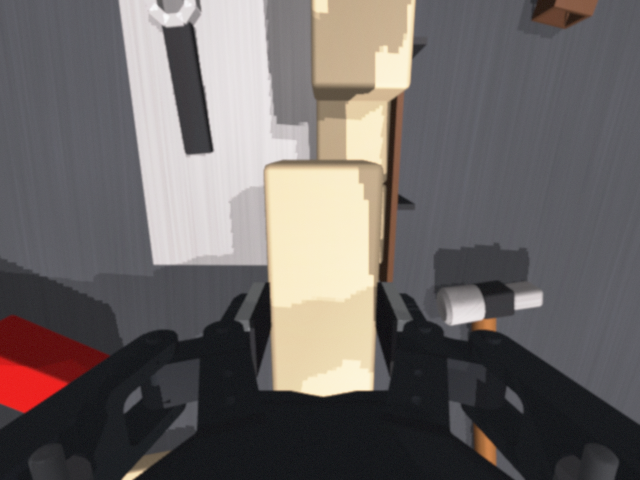

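```bash
python3 - <<'E'
from h import *
import pickle
c=pickle.load(open('w9.pkl','rb'))
a=[(p2w(c,u,v,.184)*1000) for u,v in ((265,166),(382,165))]; b=[(p2w(c,u,v,.128)*1000) for u,v in ((312,86),(411,90))]
print(np.round(a,1),np.round(b,1))
yh=np.array([np.cos(np.radians(93.9)),np.sin(np.radians(93.9)),0]); xh=np.array([yh[1],-yh[0],0])
t=robot.get_state()['eef_pos']*1000
m=np.mean(a,0);n=np.mean(b,0)
print('far edge rel tcp',(m-t)@yh,(m-t)@xh,'gap',(n-m)@yh, 'back offset', (b[1]-a[1])@xh)
E
```

```text
[[538.6  38.9 184. ]
 [584.6  42.5 184. ]] [[553.   78.2 128. ]
 [604.9  79.9 128. ]]
far edge rel tcp 60.396498873184306 -0.32391958181217095 gap 37.05661074639048 back offset 22.765134271802683
```

```bash
python3 -m pendant '[{"dx":5,"dy":-12,"dz":0,"spin":0},{"dx":11,"dy":-24,"dz":6,"spin":0},{"dx":11,"dy":-24,"dz":20,"spin":0},{"dx":11,"dy":-24,"dz":36,"spin":0},{"dx":11,"dy":-24,"dz":48,"spin":0},{"dx":11,"dy":-24,"dz":53,"spin":0},{"dx":11,"dy":-24,"dz":53,"spin":0}]' 38 45; python3 -m pendant '[{"dx":0,"dy":0,"dz":1,"spin":0},{"dx":0,"dy":0,"dz":2,"spin":0},{"dx":0,"dy":0,"dz":2,"spin":0}]' 38 45
```

```text
clock: 28.75
eef_pos: [0.575, 0.0058, 0.1283]
eef_rot: [0.999, 0.034, -0.001, 0.0]
force: [0.3, -0.1, -2.6]
gripper_width: 0.0455
clock: 29.05
eef_pos: [0.5761, 0.0059, 0.128]
eef_rot: [0.999, 0.034, 0.0, -0.0]
force: [-0.0, 0.2, -2.9]
gripper_width: 0.0458
```

```bash
python3 -m pendant '[{"dx":0,"dy":0,"dz":0.5,"spin":0},{"dx":2,"dy":0,"dz":0.5,"spin":0},{"dx":4,"dy":0,"dz":0.5,"spin":0},{"dx":6,"dy":0,"dz":0.5,"spin":0},{"dx":7,"dy":0,"dz":0.5,"spin":0},{"dx":7,"dy":0,"dz":0.5,"spin":0}]' 38 45; python3 -m pendant '[{"dx":1,"dy":0,"dz":0,"spin":0},{"dx":2,"dy":0,"dz":0,"spin":0},{"dx":2,"dy":0,"dz":0,"spin":0}]' 38 45;  python3 -m pendant '[{"dx":1,"dy":0,"dz":0,"spin":0},{"dx":2,"dy":0,"dz":0,"spin":0},{"dx":2,"dy":0,"dz":0,"spin":0}]' 38 45
```

```text
clock: 29.65
eef_pos: [0.5831, 0.0065, 0.127]
eef_rot: [0.999, 0.035, 0.0, 0.0]
force: [-0.8, 0.9, -3.6]
gripper_width: 0.0455
clock: 29.95
eef_pos: [0.585, 0.0066, 0.127]
eef_rot: [0.999, 0.034, 0.0, 0.0]
force: [-0.3, 1.1, -3.6]
gripper_width: 0.0461
clock: 30.25
eef_pos: [0.5855, 0.0067, 0.1267]
eef_rot: [0.999, 0.034, -0.001, -0.0]
force: [-2.0, 0.3, -1.7]
gripper_width: 0.046
```

```bash
python3 -m pendant '[{"dx":1,"dy":0,"dz":0,"spin":0},{"dx":1.5,"dy":0,"dz":0,"spin":0},{"dx":1.5,"dy":0,"dz":0,"spin":0}]' 38 45; python3 -m pendant '[{"dx":-1,"dy":-2,"dz":0,"spin":0},{"dx":-1,"dy":-4,"dz":0,"spin":0},{"dx":-1,"dy":-6,"dz":0,"spin":0},{"dx":-1,"dy":-6,"dz":0,"spin":0}]' 38 45; python3 -m pendant '[{"dx":0,"dy":-1,"dz":0,"spin":0},{"dx":0,"dy":-2,"dz":0,"spin":0},{"dx":0,"dy":-3,"dz":0,"spin":0},{"dx":0,"dy":-3,"dz":0,"spin":0}]' 38 45
```

```text
clock: 30.55
eef_pos: [0.5857, 0.0068, 0.1265]
eef_rot: [0.999, 0.034, -0.003, -0.0]
force: [-4.8, -0.3, -0.1]
gripper_width: 0.0454
clock: 30.95
eef_pos: [0.5853, 0.0118, 0.1267]
eef_rot: [0.999, 0.034, -0.001, 0.001]
force: [-4.3, -2.4, -1.5]
gripper_width: 0.0456
clock: 31.35
eef_pos: [0.5851, 0.0145, 0.1267]
eef_rot: [0.999, 0.034, -0.001, 0.001]
force: [-5.6, -3.8, -1.6]
gripper_width: 0.0461
```

Back contact at x≈585.6. About 3–4 mm left to the middle brick.

```bash
python3 -m pendant '[{"dx":0,"dy":-1,"dz":0,"spin":0},{"dx":0,"dy":-2,"dz":0,"spin":0},{"dx":0,"dy":-2,"dz":0,"spin":0}]' 38 45; python3 -m pendant '[{"dx":0,"dy":-1,"dz":0,"spin":0},{"dx":0,"dy":-2,"dz":0,"spin":0},{"dx":0,"dy":-2,"dz":0,"spin":0}]' 38 45; python3 -m pendant '[{"dx":0,"dy":-1,"dz":0,"spin":0},{"dx":0,"dy":-2,"dz":0,"spin":0},{"dx":0,"dy":-2,"dz":0,"spin":0}]' 38 45
```

```text
clock: 31.65
eef_pos: [0.585, 0.0165, 0.1267]
eef_rot: [0.999, 0.034, -0.001, 0.001]
force: [-4.8, -2.5, -1.1]
gripper_width: 0.0455
clock: 31.95
eef_pos: [0.5848, 0.0185, 0.1267]
eef_rot: [0.999, 0.034, -0.001, 0.001]
force: [-5.0, -3.4, -1.6]
gripper_width: 0.0457
clock: 32.25
eef_pos: [0.5848, 0.0193, 0.1267]
eef_rot: [0.999, 0.034, -0.001, 0.001]
force: [-4.5, -5.0, -1.5]
gripper_width: 0.0458
```

```bash
python3 -m pendant '[{"dx":0,"dy":-1,"dz":0,"spin":0},{"dx":0,"dy":-2,"dz":0,"spin":0},{"dx":0,"dy":-2,"dz":0,"spin":0}]' 38 45; python3 -m pendant '[{"dx":0,"dy":-1,"dz":0,"spin":0},{"dx":0,"dy":-2,"dz":0,"spin":0},{"dx":0,"dy":-2,"dz":0,"spin":0}]' 38 45
```

```text
clock: 32.55
eef_pos: [0.5848, 0.0194, 0.1268]
eef_rot: [0.999, 0.034, -0.001, 0.003]
force: [-3.5, -6.8, -3.5]
gripper_width: 0.0459
clock: 32.85
eef_pos: [0.5848, 0.0195, 0.1268]
eef_rot: [0.999, 0.033, -0.0, 0.004]
force: [-3.7, -9.7, -4.0]
gripper_width: 0.0453
```

Stopped at y≈19.4, so the ends are butted. Now lower and release.

```bash
python3 -m pendant '[{"dx":0,"dy":1,"dz":0.5,"spin":0},{"dx":0,"dy":2,"dz":1,"spin":0},{"dx":0,"dy":3,"dz":1.5,"spin":0},{"dx":0,"dy":3,"dz":1.5,"spin":0}]' 38 45;python3 -m pendant '[{"dx":0,"dy":0,"dz":0.5,"spin":0},{"dx":0,"dy":0,"dz":1,"spin":0},{"dx":0,"dy":0,"dz":1,"spin":0}]' 38 45; python3 -m pendant '[{"dx":0,"dy":0,"dz":0,"spin":0},{"dx":0,"dy":0,"dz":0,"spin":0},{"dx":0,"dy":0,"dz":0,"spin":0},{"dx":0,"dy":0,"dz":0,"spin":0}]' 66 20;  python3 - <<'E'
from h import *
im=robot.read_camera('wrist'); cv2.imwrite('pics/w10.png',im)
plan(0,0,0,0)
E
```

```text
clock: 33.25
eef_pos: [0.5847, 0.0194, 0.1258]
eef_rot: [0.999, 0.034, -0.001, 0.002]
force: [-5.8, -6.1, 1.2]
gripper_width: 0.0457
clock: 33.55
eef_pos: [0.5848, 0.0193, 0.1257]
eef_rot: [0.999, 0.033, -0.001, 0.001]
force: [-8.0, -6.0, 8.5]
gripper_width: 0.0456
clock: 33.95
eef_pos: [0.5875, 0.0235, 0.1248]
eef_rot: [0.999, 0.035, 0.001, -0.0]
force: [0.4, 0.3, 0.1]
gripper_width: 0.0661
t 34.0 tcp [587.1  23.3 124.8] xax [0.998 0.07  0.002] zax [ 0.002  0.    -1.   ] F [-0.2 -0.1  0.6] w 66.3
cur ang 4.00 -> dx -587.5 dy -17.7 dz 123.7 spin 4.00  |d| 601 q [-0.47  0.62  0.51  2.02 -0.51  0.62  0.45]
```

View pics/w10.png

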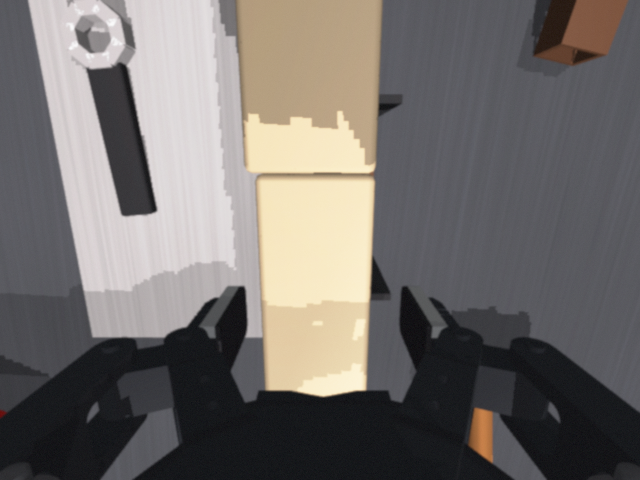

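```bash
python3 -m pendant '[{"dx":0,"dy":0,"dz":-8,"spin":0},{"dx":0,"dy":0,"dz":-25,"spin":0},{"dx":0,"dy":0,"dz":-55,"spin":0},{"dx":-10,"dy":-20,"dz":-90,"spin":0},{"dx":-20,"dy":-50,"dz":-130,"spin":0},{"dx":-30,"dy":-75,"dz":-165,"spin":0},{"dx":-30,"dy":-75,"dz":-175,"spin":0},{"dx":-30,"dy":-75,"dz":-175,"spin":0}]' 85 40;  python3 - <<'E'
from h import *
import pickle
c=robot.get_calibration('wrist'); im=robot.read_camera('wrist'); cv2.imwrite('pics/w11.png',im);pickle.dump(c,open('w11.pkl','wb'))
plan(440,-350,300,4)
E
```

```text
clock: 34.8
eef_pos: [0.5522, 0.096, 0.3016]
eef_rot: [0.999, 0.035, 0.002, -0.001]
force: [0.8, 0.2, -0.2]
gripper_width: 0.0851
t 34.85 tcp [551.3  95.  300.1] xax [0.998 0.069 0.002] zax [ 0.002  0.    -1.   ] F [-0.1 -0.1 -0.6] w 85.0
cur ang 3.95 -> dx -141.7 dy 436.2 dz -0.2 spin -0.05  |d| 459 q [-0.78  0.37  0.7   1.94 -0.3   0.93  0.14]
```

View pics/w11.png

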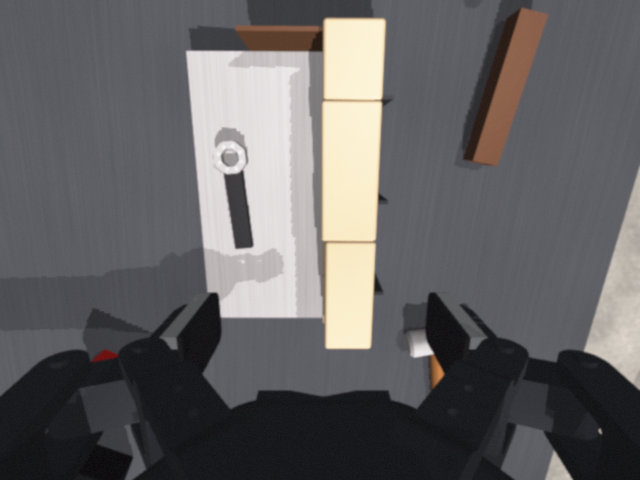

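```bash
python3 - <<'E'
from h import *
im=cv2.imread('pics/w11.png'); crop(im,310,5,400,185,4,'pics/w11a.png'); crop(im,310,180,400,360,4,'pics/w11b.png')
a=cv2.imread('pics/w11a.png');b=cv2.imread('pics/w11b.png'); cv2.imwrite('pics/w11ab.png',cv2.resize(np.hstack([a,b]),None,fx=.8,fy=.8))
E
```

```text
(no output)
```

View pics/w11ab.png

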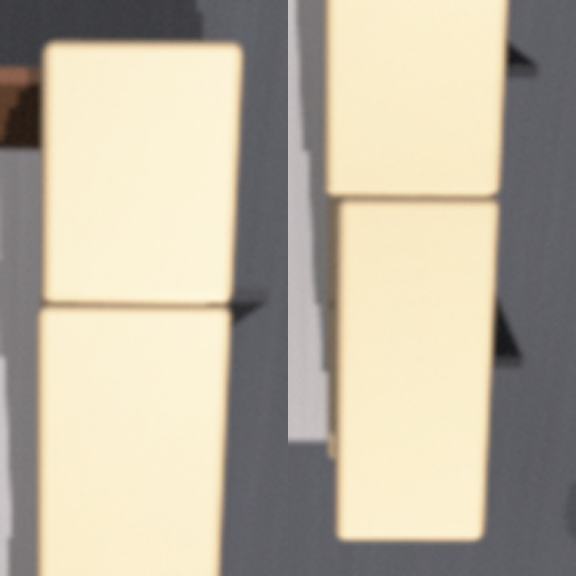

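```bash
python3 - <<'E'
from h import *
import pickle
c=pickle.load(open('w11.pkl','rb'))
L=lambda u,v:(310+(u+.5)/3.2-.5,5+(v+.5)/3.2-.5)
Rr=lambda u,v:(310+(u-288+.5)/3.2-.5,180+(v+.5)/3.2-.5)
B={'half':[L(43,42),L(242,43),L(233,303),L(42,302)],'a':[L(39,308),L(231,307),Rr(499,193),Rr(326,194)],'b':[Rr(338,200),Rr(499,200),Rr(483,541),Rr(337,541)]}
th=np.radians(3.9);xh=np.array([np.cos(th),np.sin(th)]);yh=np.array([-xh[1],xh[0]]);C=np.array([592.3,268.3])
for n,p in B.items():
    w=np.array([p2w(c,u,v,.128)[:2]*1000 for u,v in p])-C
    q=np.c_[w@xh,w@yh]; d=q[1]-q[2]; print(n,q.round(1).tolist(),'ctr',q.mean(0).round(1),'back ang off',np.degrees(np.arctan2(-d[0],d[1])).round(2))
E
```

```text
half [[-51.3, -1.8], [-1.1, -1.7], [-0.5, -62.9], [-51.4, -62.8]] ctr [-26.1 -32.3] back ang off 0.59
a [[-52.2, -64.3], [-1.0, -63.9], [-1.1, -187.0], [-52.2, -187.4]] ctr [ -26.6 -125.6] back ang off -0.06
b [[-48.7, -189.2], [-1.0, -189.1], [-1.4, -303.2], [-48.5, -303.2]] ctr [ -24.9 -246.2] back ang off -0.18
```

```bash
python3 - <<'E'
from h import *
im=robot.read_camera('scene'); cv2.imwrite('pics/s9.png',im); crop(im,230,120,430,300,4,'pics/s9c.png'); t=robot.read_camera('top'); cv2.imwrite('pics/t9.png',t)
E
```

```text
(no output)
```

View pics/s9.png

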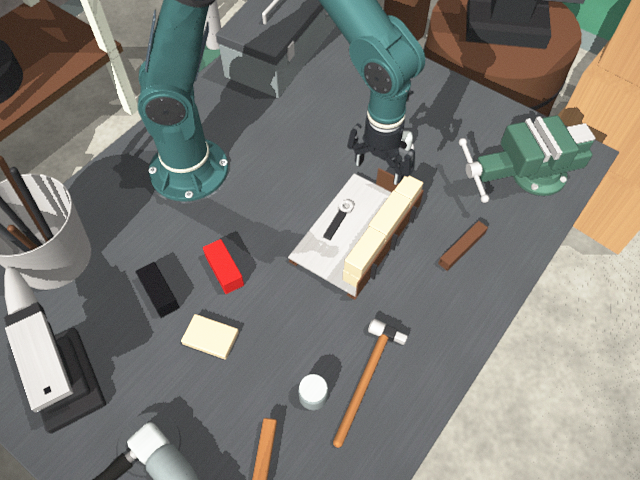

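View pics/t9.png

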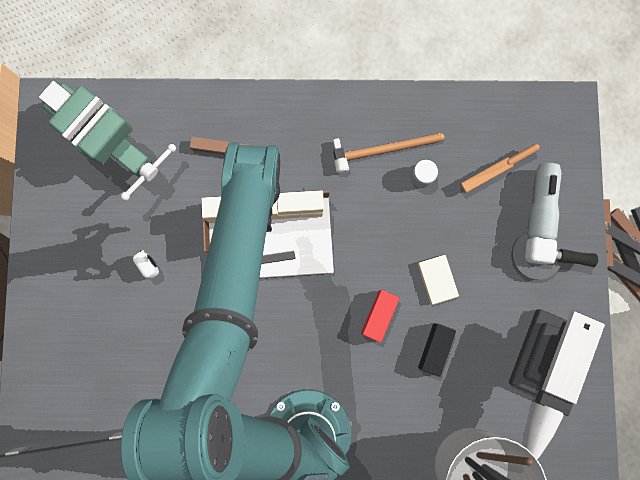

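The scene view shows the new course standing in one line at about (345–420, 180–280). In the top view the hammer, tin, brush and tile are at the pixels they had at the start, and the gripper is well clear above the wall. Handing in.

```bash
python3 -c "
from plant import robot
print(robot.close_job(), robot.get_state()['clock'])"
```

```text
the job is handed in; nothing more can be done
the job is handed in; nothing more can be done
```

The second course is laid and the job is handed in; the last time I read was about 35 s of the 72 s allowed, and no verdict was reported. I placed the half brick in the corner first, then the 125 mm full brick, then the 115 mm one. Each was gripped across its width and slid home by touch against the back plate and its neighbour (about 5–10 N each way), then lowered and released.

**Last checks (from the wrist picture, in the corner frame):**
- **Backs:** about 0.5–1.4 mm from the back plate and within 0.6° of parallel.
- **Half brick:** centre at y ≈ -32 mm, where the limit is -34 mm. The picture shows it 1–2 mm off the end stop, about the error of the measurement; by touch it was in contact.
- **Spacing:** centres about 93.3 mm apart for half to full (limit 96.5) and 120.6 mm for full to full (limit 123). No gap shows at the joints.
- **Everything else:** in the scene and top views, the bystanders look to be where they started. The arm hid part of the hearth from above. I didn't measure the bottom course again after the last brick. No check failed.

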